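Load the drive eraser, slide its cover shut and start it

TASK

Take the drive out of the blue rack, lower it (do not drop it) on edge into the white cradle in the open bay of the grey drive eraser, slide the steel cover along its track, without slamming it, until it is fully home against the frame and held by the roller catch, and then press the green start button. The cover must stay shut, and the tools and things standing about must be left where they are.

Things in the scene. Friction and masses are not known exactly. Their poses are not given: they have to be found in the camera images.
- drive_center (a point): Centre of the drive: a 2.5 inch drive, silver-white with a printed label, 100 x 70 x 11 mm, about 0.1 kg. At the start it stands on a long edge in the middle slot of the blue rack, its 11 mm thickness across the slot, its upper edge 78 mm above the bench.
- drive: The same drive. Its x axis runs along the 100 mm length, y along the 70 mm width (vertical, up, at the start), z along the 11 mm thickness; the origin is the centre of one 100 x 70 face.
- rack: Low blue plastic rack, 104 x 124 x 30 mm, fixed to the bench, with three slots 14 mm wide that run along its y axis; base 8 mm thick, combs up to 30 mm. Origin at the centre of its underside, z up. The drive stands in the middle slot (at x = 0), its length along the rack's y.
- eraser_deck: Sloping top of the eraser, a grey cabinet 340 mm wide fixed to the bench. Origin: centre of the bay's mouth in the deck's surface, 143 mm above the bench; x points up the slope away from the robot, y to the left, z out of the deck, 35 degrees from vertical, leaning back to the robot. Mouth 120 mm (x) by 118 mm (y). Rails 12 mm high at x = +-0.07 carry the cover, which closes to the left (+y).
- cradle (a point): Centre of the bottom of the white cradle in the bay, at x = 0, y = 0, z = -0.074 of the deck, axes as the deck's. Two channel guides, 14 mm wide in y, stand at y = +-0.041, facing the drive's ends: slot 15 mm wide in x, with flared tops (36 mm over all) that reach 52 mm above this point; between them the bay is open for the fingers. A drive standing in it on a long edge, length along y, has its centre 35 mm above this point and its upper edge 4 mm below the deck's surface.
- cover (a joint): Sliding steel cover, 134 x 130 x 5 mm, moving along the deck's y: 0 = fully closed against the aluminium frame at the left of the mouth, 0.16 m = fully open to the right. Starts open, has 1.5 N of friction and light drag (20 N s/m) and stays where it is left. Over the last 14 to 6 mm a double roller catch resists (about 6 N more); past that it draws the cover home and holds it.
- cover_handle (a point): Middle of the cover's black bar handle: a 12 mm thick round bar, 80 mm long along the deck's x, on a post at each end, its middle 34 mm out from the deck's surface (27 mm above the cover). It lies at x = 0 of the deck and, when the cover is shut, at y = +0.040. Push its right side to the left.
- start_button (a joint): Travel of the green start button in m: 0 = out, 0.006 = fully in (5 N); it springs back by itself. It counts as pressed from 0.004.
- start_button_top (a point): Centre of the top of the green start button, 26 mm across, 18 mm out from the deck's surface, on the deck's front strip (the edge nearest the robot) at x = -0.104, y = -0.100 of the deck. It is pressed in along the deck's -z.
- screw_tin: White round tin of screws, 66 mm across, 30 mm high, standing loose near the rack; origin at the centre of its underside. Bystander.
- multimeter: Yellow multimeter, 150 x 74 x 48 mm, lying loose behind the rack; origin at the centre of its underside. Bystander.
- tape_roll: Roll of black tape, 62 mm across, 19 mm high, lying loose in front of the open parts case; origin at the centre of its underside. Bystander.

How it is judged:
By the outcome, as a careful person would: the job done as asked, in the order asked, and still so for the second after the job is handed in, with the robot touching nothing.
It also fails if it takes over 72 s, if anything falls off the work surface, if the arm or the gripper's body presses on something with over 40 N, if the wrist force passes 120 N, or if a joint passes its speed limit or range.

ROBOT

A 7-joint arm with a two-finger parallel gripper is mounted at the origin on a cart in front of the work surface, level with it; the furniture and walls round the work are solid. World frame = base frame: x ahead of the robot, y to its left, z up, the work surface at z = 0. Lengths are in m, angles in rad, forces in N, time in s.
With the tool pointing down it reaches from about 0.4 to 0.85 m from the base axis. Payload 4.5 kg.
Tool frame: the origin (TCP) lies at the very end of the fingers, on their centre line; the grasp point (between the pads) lies 19 mm behind it; z points along the fingers, y is the line along which they close (so a half turn about z gives the same grasp; the last joint's range is limited). The gripper opens to 88 mm and grips with 3 to 60 N. Pads are 18 mm wide; open, the fingers measure 123 mm over their backs; the gripper's body (75 mm by 187 mm) begins 45 mm behind the grasp point.
Start: joints at [-1.205, 0.689, -0.195, 1.565, 0.157, 0.902, -0.215], TCP at [0.204, 0.591, 0.239] pointing down, gripper open.
Joint ranges: [-3.01, 3.01], [-0.46, 2.08], [-1.47, 1.51], [0.13, 2.56], [-1, 4.14], [0.04, 2.09], [-2.66, 2.66]. Speed limits (rad/s): [2.57, 2.57, 3.14, 3.14, 3.14, 3.14, 3.14].

INTERFACE

Orientations are given as a rotation vector (axis times angle).
In Python, from cell import r gives the robot as it stands. The module is installed in compiled form; this text tells all that it offers.
- The arm moves only by the tool send_rows, never from a script. Its argument "targets" is a list of rows, each an object of numbers: "rx", "ry", "rz": the turn, a rotation vector about the tool's x, y, z in degrees; "dx", "dy", "dz": the shift along the tool's x, y, z in cm; "hand": the finger opening in cm, from 0 to 8.81. In form: [{"rx": .., "ry": .., "rz": .., "dx": .., "dy": .., "dz": .., "hand": ..}, ...]. A call has 1 to 20 rows; each row is the pose to reach, as a shift and turn from the pose commanded when the call began, along the tool's axes at that moment; what a row does not reach only later rows make up. A row lasts 1/10 s, in which the tool goes at most 50 mm and 8.59 degrees, less where a joint would pass 70% of its speed; a pose out of reach is approached as far as the arm can. A call with a gripper value outside its range is refused whole. The fingers move at their own pace and stop on an object; "force" is the grip in N (left out, the last holds). Time passes only in rows, so rows that repeat a pose let the fingers close. It gives the time, the measured TCP pose, the force, the opening and the grip force at its end, in the units of the state.
- r.observe(): the state, without advancing time (a new reading comes with each control period).
- r.grab_frame(name): name is "side" or "top"; returns the picture (384x512x3 uint8, red, green, blue); there is no depth.
- r.camera_model(name): a dict with "vfov" (degrees; the focal length in pixels is half the picture's height over the tangent of half this angle, whatever the lens; pixels are square), "cx", "cy" (the principal point, pixels), "world_from_camera" (4x4, takes a point from camera to world coordinates). Camera axes: x right, y down, z forward; pixel columns grow to the right and rows downward; lengths in m; the calibration is good to about 2 mm. A picture is of the moment at which its call begins. camera_model takes no time and is no camera call.
- r.finish_job(): hands the job in; it is judged then, once.
The state is a dict: "time": time; "joints": joint angles; "joint_vel": joint speeds; "effort": joint torques, N m; "tcp_pos": TCP position; "tcp_rot": TCP orientation; "force": force on the tool from outside, world axes, zero at the start; "ft_torque": the same for the moment, N m; "width": finger opening in m; "finger_force": force on a finger pad.
Only numpy, scipy, OpenCV 4.12 (cv2) and the standard library are available. Lean on these libraries where they do the work, as an engineer would, in place of code of your own. Each camera call takes 0.05 s, during which the arm holds its last target. There are 200 camera calls.

## Working session

There is one attempt and no reset: what is moved stays moved. The work goes in short steps, Python scripts to look and compute and a tool call to move; the robot and the scene stay as the last step left them, time stands still between calls to the robot, and variables do not carry over. Pictures are saved under pics/ and viewed, at most 10 in all, crops included, and the job is handed in when it is done.

Besides the shell and the picture viewer there is one more tool, called after "Request:" as name([rows], argument=value, ...), one row to a line, values as JSON. send_rows: Moves the arm, as the interface text tells. Its arguments: {"type":"object","properties":{"targets":{"type":"array"},"force":{"type":"number"}},"required":["targets"]}

```bash
mkdir -p pics; python3 - <<'E'
from cell import r
import cv2,numpy as np
for n in("side","top"):
    cv2.imwrite(f"pics/{n}0.png",cv2.resize(r.grab_frame(n)[:,:,::-1],(800,600),interpolation=cv2.INTER_CUBIC))
    m=r.camera_model(n);print(n,m["vfov"],m["cx"],m["cy"],{k:v for k,v in m.items() if k not in("vfov","cx","cy","world_from_camera")});print(np.round(m["world_from_camera"],4).tolist())
s=r.observe();print(s["tcp_pos"],s["tcp_rot"],s["time"],s["width"])
E
```

```text
side 47.49226492838412 250.41832522243203 192.4051885601427 {}
[[0.9615, -0.1224, 0.2458, 0.1886], [-0.2746, -0.4142, 0.8678, -1.0689], [-0.0044, -0.9019, -0.4319, 0.6392], [0.0, 0.0, 0.0, 1.0]]
top 55.740949126878206 254.82118121942585 187.3580340486029 {}
[[-0.0073, -0.9925, 0.1221, 0.3537], [-1.0, 0.0075, 0.0007, -0.003], [-0.0016, -0.1221, -0.9925, 1.3695], [0.0, 0.0, 0.0, 1.0]]
[0.20346151 0.59036234 0.23800278] [-5.18645332e-01 -3.09834497e+00  2.57523875e-03] 0.1 0.08848782518113173
```

View pics/side0.png

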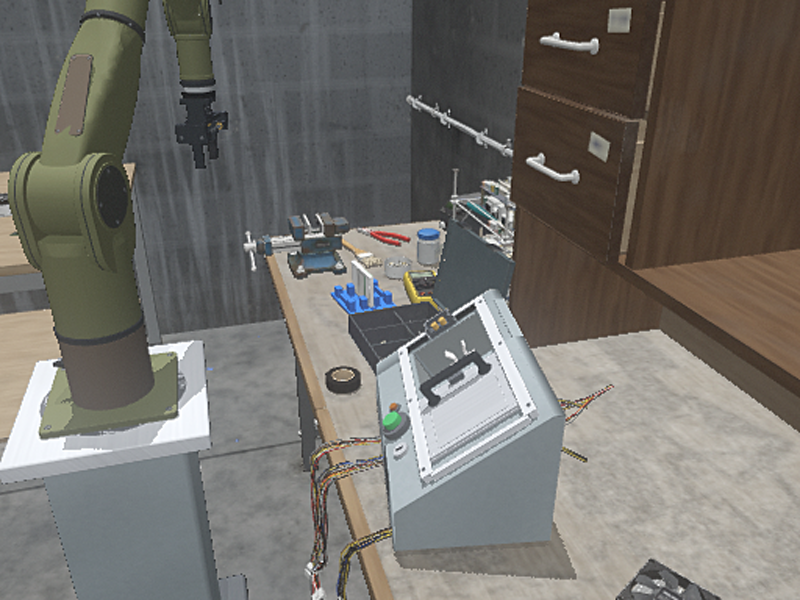

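View pics/top0.png

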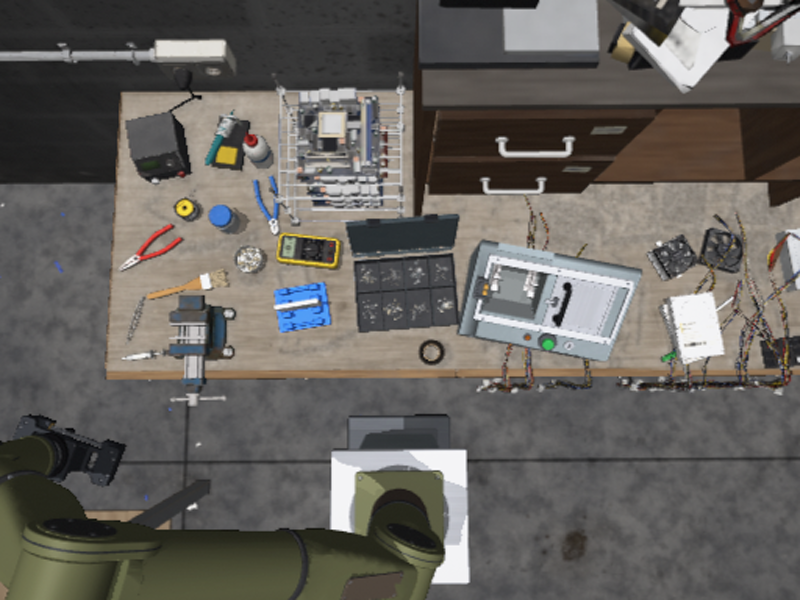

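The side view shows the blue rack with the drive near (362,285) and the eraser with its green button at (392,420). In the top view the rack is at (302,307), the drive's edge runs from (276,307) to (322,301), and the button is at (547,343). I'll zoom in for exact pixels.

```bash
python3 - <<'E'
from cell import r
import cv2,numpy as np
t=r.grab_frame("top")[:,:,::-1];s=r.grab_frame("side")[:,:,::-1]
cv2.imwrite("pics/top_raw.png",t);cv2.imwrite("pics/side_raw.png",s)
def crop(im,x,y,w,h,k): return cv2.resize(np.ascontiguousarray(im[y:y+h,x:x+w]),None,fx=k,fy=k,interpolation=cv2.INTER_CUBIC)
cv2.imwrite("pics/a.png",crop(t,288,148,125,90,6))            # x=288+u/6,y=148+v/6
c=np.zeros((600,800,3),np.uint8)
c[:480,:480]=crop(s,240,180,120,120,4)                        # side eraser
c[:320,480:800]=crop(t,170,173,40,40,8)                       # top rack
c[320:600,480:800]=crop(s,205,160,64,56,5)                    # side rack
cv2.imwrite("pics/b.png",c)
for n,im in(("top",t),("side",s)):
    h=cv2.cvtColor(np.ascontiguousarray(im),cv2.COLOR_BGR2HSV)
    m=cv2.inRange(h,(50,140,60),(75,255,255))
    k,_,st,ce=cv2.connectedComponentsWithStats(m);print(n,[(st[i].tolist(),ce[i].round(1).tolist()) for i in range(1,k) if st[i,4]>12])
E
```

```text
top [([347, 217, 7, 7, 41], [350.1, 219.9]), ([424, 225, 8, 6, 18], [427.8, 227.8])]
side []
```

View pics/a.png

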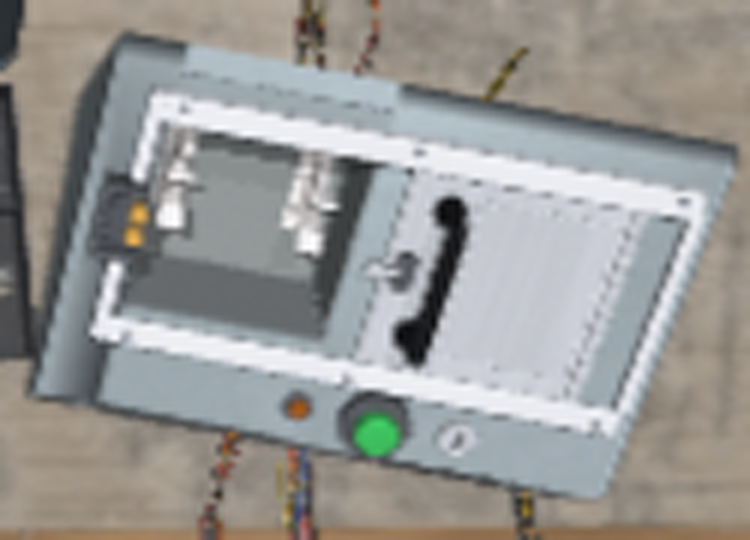

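View pics/b.png

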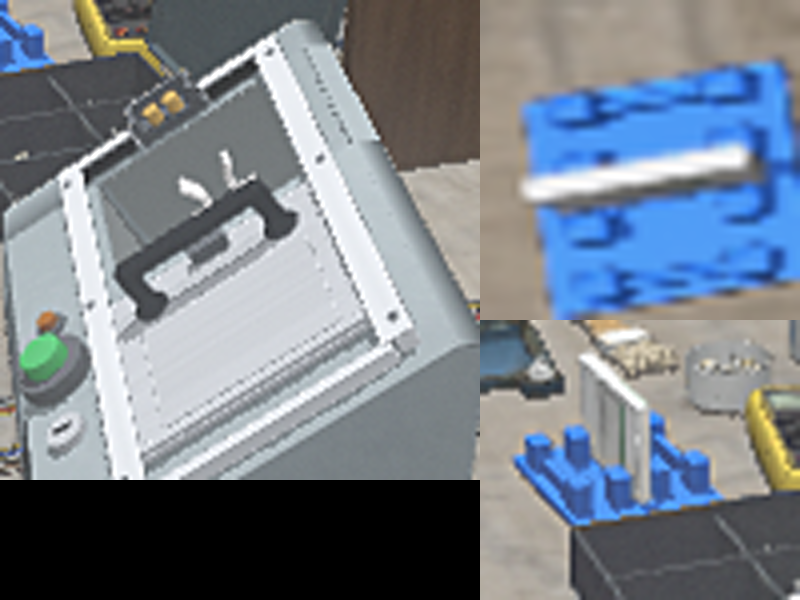

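```bash
cat > h.py <<'E'
import numpy as np,cv2
from cell import r
from scipy.optimize import least_squares
from scipy.spatial.transform import Rotation as R
M={n:r.camera_model(n) for n in("top","side")}
def proj(n,P):
    m=M[n];T=np.array(m["world_from_camera"]);f=192/np.tan(np.radians(m["vfov"]/2))
    q=(np.atleast_2d(P)-T[:3,3])@T[:3,:3];return q[:,:2]/q[:,2:]*f+[m["cx"],m["cy"]]
def ray(n,uv,z):
    m=M[n];T=np.array(m["world_from_camera"]);f=192/np.tan(np.radians(m["vfov"]/2))
    d=T[:3,:3]@[(uv[0]-m["cx"])/f,(uv[1]-m["cy"])/f,1];return T[:3,3]+d*(z-T[2,3])/d[2]
def deckR(yaw): return R.from_euler("z",yaw)*R.from_euler("y",-35,degrees=True)
def deck(p,L): return np.array([p[0],p[1],.143])+deckR(p[2]).apply(np.atleast_2d(L))
E
python3 - <<'E'
from h import *
A=lambda u,v:((u+.5)/6-.5+288,(v+.5)/6-.5+148)
B=lambda u,v:((u+.5)/4-.5+240,(v+.5)/4-.5+180)
pts=[("top",(-.104,-.1,.018),A(377,435)),("side",(-.104,-.1,.018),B(43,354)),
("top",(.04,-.12,.034),A(460,228)),("top",(-.04,-.12,.034),A(418,358)),
("side",(.04,-.12,.034),B(258,190)),("side",(-.04,-.12,.034),B(123,270)),
("top",(0,.041,-.022),A(176,178)),("top",(0,-.041,-.022),A(311,205))]
def res(p): return np.concatenate([proj(n,deck(p,L))[0]-u for n,L,u in pts])
s=least_squares(res,[.5,-.3,-.2],loss="soft_l1");print(s.x,np.degrees(s.x[2]));print(res(s.x).reshape(-1,2).round(1).tolist())
a=ray("top",((525.5-480)/8-.5+170,188.5/8-.5+173),.078);b=ray("top",((757.5-480)/8-.5+170,158.5/8-.5+173),.078)
print("drive ends",a,b,np.linalg.norm(a-b),(a+b)/2,np.degrees(np.arctan2(*(a-b)[[1,0]])))
a=ray("side",((642.5-480)/5-.5+205,87.5/5-.5+160),.078);b=ray("side",((587.5-480)/5-.5+205,37.5/5-.5+160),.078)
print("side",a,b,np.linalg.norm(a-b),(a+b)/2)
p=s.x;s0=r.observe();Rt=R.from_rotvec(s0["tcp_rot"]);print(Rt.as_matrix().round(3).tolist())
print("deck axes",deckR(p[2]).as_matrix().round(3).tolist());np.save("deck.npy",p)
for L in[(0,0,-.039),(0,-.12,.034),(0,.04,.034),(-.104,-.1,.018)]:print(L,deck(p,L).round(3))
E
```

```text
[ 0.51714784 -0.24821732 -0.26088545] -14.94763519845545
[[-4.2, -1.8], [-0.3, -4.7], [2.6, 0.7], [1.3, -0.5], [-0.0, 1.7], [0.8, 1.4], [-1.6, 0.2], [-1.0, 1.5]]
drive ends [0.48336452 0.28288815 0.078     ] [0.4960694  0.17933178 0.078     ] 0.10433281322449552 [0.48971696 0.23110997 0.078     ] 96.99441952900466
side [0.49809746 0.18100959 0.078     ] [0.48334063 0.27378524 0.078     ] 0.09394192837825116 [0.49071905 0.22739741 0.078     ]
[[-0.945, 0.326, -0.0], [0.326, 0.945, -0.001], [-0.0, -0.001, -1.0]]
deck axes [[0.791, 0.258, -0.554], [-0.211, 0.966, 0.148], [0.574, 0.0, 0.819]]
(0, 0, -0.039) [[ 0.539 -0.254  0.111]]
(0, -0.12, 0.034) [[ 0.467 -0.359  0.171]]
(0, 0.04, 0.034) [[ 0.509 -0.205  0.171]]
(-0.104, -0.1, 0.018) [[ 0.399 -0.32   0.098]]
```

```bash
python3 - <<'E'
from h import *
A=lambda u,v:((u+.5)/6-.5+288,(v+.5)/6-.5+148)
B=lambda u,v:((u+.5)/4-.5+240,(v+.5)/4-.5+180)
def tri(a,b):
    s=least_squares(lambda X:np.r_[proj("top",X)[0]-a,proj("side",X)[0]-b],[.45,-.3,.15]);return s.x.round(4),s.fun.round(1)
for n,a,b in[("button",A(377,435),B(43,354)),("h+",A(460,228),B(258,190)),("h-",A(418,358),B(123,270)),("rail screw up-right",A(685,201),B(392,316)),("rail screw mid-up",A(420,151),B(320,158)),("screw up left",A(184,107),B(270,52)),("screw mid-low",A(345,378),B(90,303)),("screw low left",A(124,336),B(68,184)),("screw low right",A(597,424),B(125,478))]:
    X=tri(a,b);p=np.load("deck.npy");print(n,*X,"deck",((X[0]-[p[0],p[1],.143])@deckR(p[2]).as_matrix()).round(4))
# straightness of bench front edge in top picture
t=cv2.imread("pics/top_raw.png").astype(int);
for x in range(75,230,15):
    c=t[225:250,x].sum(1);d=np.diff(c);print((x,225+int(np.argmin(d))),end=" ")
E
```

```text
button [ 0.3947 -0.3354  0.097 ] [ 0.1 -0.6 -0.4  0. ] deck [-0.1049 -0.1158  0.0173]
h+ [ 0.5022 -0.3597  0.1927] [ 0.  -0.2 -0.1  0. ] deck [ 0.0402 -0.1116  0.0325]
h- [ 0.435  -0.3464  0.1488] [ 0.1 -0.3 -0.2  0. ] deck [-0.0409 -0.116   0.0357]
rail screw up-right [ 0.5162 -0.4826  0.1939] [ 0.1 -0.2 -0.1  0. ] deck [ 0.078  -0.2267  0.0075]
rail screw mid-up [ 0.545  -0.3396  0.1938] [ 0.1 -0.3 -0.2  0. ] deck [ 0.0705 -0.0811  0.0127]
screw up left [ 0.5703 -0.2114  0.1929] [ 0.1 -0.2 -0.2  0. ] deck [0.0629 0.0493 0.0169]
screw mid-low [ 0.427  -0.3149  0.1097] [ 0.1 -0.5 -0.3  0. ] deck [-0.0764 -0.0877  0.0128]
screw low left [ 0.4524 -0.1879  0.1093] [ 0.1 -0.6 -0.4  0. ] deck [-0.0833  0.0416  0.0172]
screw low right [ 0.3993 -0.4587  0.1107] [ 0.1 -0.5 -0.3  0. ] deck [-0.0673 -0.2338  0.0077]
(75, 242) (90, 228) (105, 242) (120, 241) (135, 236) (150, 241) (165, 241) (180, 241) (195, 242) (210, 241) (225, 236)
```

```bash
cat > f.py <<'E'
from h import *
D=[((.3947,-.3354,.097),(-.104,-.1,.018)),((.5022,-.3597,.1927),(.04,-.12,.034)),((.435,-.3464,.1488),(-.04,-.12,.034))]
S=[((.5162,-.4826,.1939),.07),((.545,-.3396,.1938),.07),((.5703,-.2114,.1929),.07),((.427,-.3149,.1097),-.07),((.4524,-.1879,.1093),-.07),((.3993,-.4587,.1107),-.07)]
loc=lambda p,X:(np.array(X)-[p[0],p[1],.143])@deckR(p[2]).as_matrix()
def res(p): return np.r_[np.concatenate([loc(p,X)-L for X,L in D]),np.concatenate([(loc(p,X)-[x,0,.012])[[0,2]] for X,x in S])]
s=least_squares(res,[.5,-.25,-.2]);p=s.x;np.save("deck.npy",p)
print(p,np.degrees(p[2]),(s.fun*1000).round(1))
print([loc(p,X)[1].round(4) for X,_ in S])
print("deck axes",deckR(p[2]).as_matrix().round(4).tolist())
for L in[(0,0,-.039),(0,-.12,.034),(0,.04,.034),(-.104,-.1,.018)]:print(L,deck(p,L).round(4))
t=cv2.imread("pics/top_raw.png")
k=6;im=cv2.resize(t[148:238,288:413],None,fx=k,fy=k,interpolation=cv2.INTER_CUBIC)
def dr(Ls,c):
    q=proj("top",deck(p,Ls));q=((q-[288,148]+.5)*k-.5).round().astype(int);cv2.polylines(im,[q],True,c,1)
dr([(.06,.059,0),(.06,-.059,0),(-.06,-.059,0),(-.06,.059,0)],(0,0,255))
for s in(1,-1):dr([(.018,s*.041+.007,-.022),(.018,s*.041-.007,-.022),(-.018,s*.041-.007,-.022),(-.018,s*.041+.007,-.022)],(0,255,0))
dr([(.04,-.12,.034),(-.04,-.12,.034)],(255,0,255));dr([(-.104,-.1,.018),(-.1,-.1,.018)],(0,0,255))
dr([(.07,.06,.012),(.07,-.22,.012),(-.07,-.22,.012),(-.07,.06,.012)],(255,0,0))
cv2.imwrite("pics/c.png",im)
E
python3 f.py
```

```text
[ 0.50865433 -0.24394748 -0.18447085] -10.569400869395459 [ -0.4 -10.8  -1.1   0.7   5.   -1.8  -0.6   5.8   1.5   1.1   0.3   2.8
  -0.9   3.4  -2.5  -4.2  -0.7  -3.   -2.   -4.3   0.6]
[np.float64(-0.2332), np.float64(-0.0874), np.float64(0.0433), np.float64(-0.0847), np.float64(0.0448), np.float64(-0.2312)]
deck axes [[0.8053, 0.1834, -0.5638], [-0.1503, 0.983, 0.1052], [0.5736, 0.0, 0.8192]]
(0, 0, -0.039) [[ 0.5306 -0.2481  0.1111]]
(0, -0.12, 0.034) [[ 0.4675 -0.3583  0.1709]]
(0, 0.04, 0.034) [[ 0.4968 -0.201   0.1709]]
(-0.104, -0.1, 0.018) [[ 0.3964 -0.3247  0.0981]]
```

View pics/c.png

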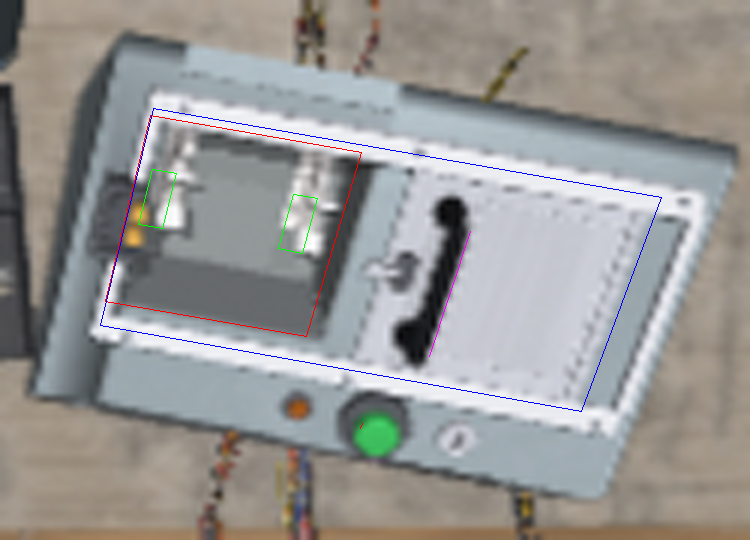

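Screws and button agree, but the handle's y does not: the cover seems to be open a little less than 0.16. I'll drop the handle's y from the fit and use the guide tops, seen in the top view near (176,195) and (312,215), only as a check.

```bash
sed -i 's/^def res(p).*/W=np.array([[1,1,1],[1,0,1],[1,0,1]])\ndef res(p): return np.r_[np.concatenate([(loc(p,X)-L)*w for (X,L),w in zip(D,W)]),np.concatenate([(loc(p,X)-[x,0,.012])[[0,2]] for X,x in S])]/; s/pics\/c.png/pics\/d.png/' f.py
python3 f.py; python3 - <<'E'
from h import *
p=np.load("deck.npy")
for X in[(.5022,-.3597,.1927),(.435,-.3464,.1488)]:print(((np.array(X)-[p[0],p[1],.143])@deckR(p[2]).as_matrix()).round(4))
E
```

```text
[ 0.50737999 -0.2557111  -0.19487154] -11.165316821787195 [-0.3 -0.  -1.1  0.8  0.  -1.9 -0.5  0.   1.4  2.3 -0.5  2.7 -0.9  2.2
 -1.6 -4.3 -0.6 -4.3 -1.1 -3.2 -0.2]
[np.float64(-0.2209), np.float64(-0.075), np.float64(0.0557), np.float64(-0.0736), np.float64(0.0559), np.float64(-0.2201)]
deck axes [[0.8036, 0.1936, -0.5627], [-0.1586, 0.9811, 0.1111], [0.5736, 0.0, 0.8192]]
(0, 0, -0.039) [[ 0.5293 -0.26    0.1111]]
(0, -0.12, 0.034) [[ 0.465  -0.3697  0.1709]]
(0, 0.04, 0.034) [[ 0.496  -0.2127  0.1709]]
(-0.104, -0.1, 0.018) [[ 0.3943 -0.3353  0.0981]]
[ 0.0408 -0.103   0.0321]
[-0.0405 -0.103   0.0354]
```

View pics/d.png

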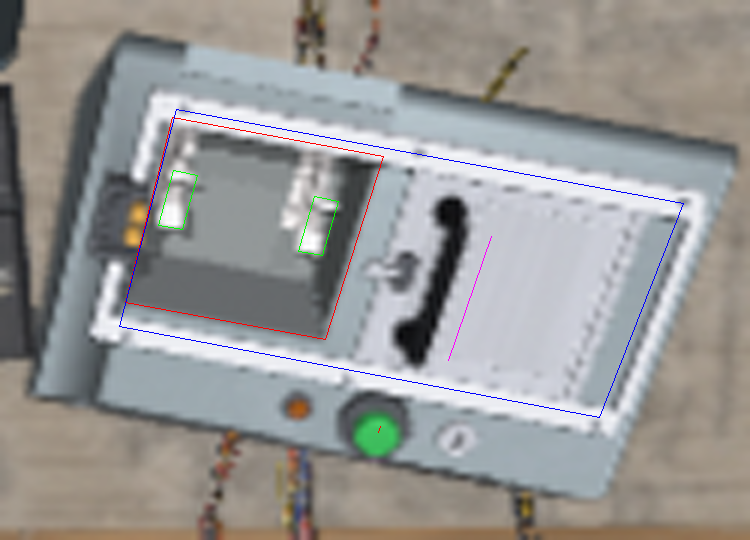

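The overlay now sits on the mouth, guides, rails and button. The handle is at deck y = -0.103, so the cover is about 0.143 open. Next I'll write a helper that works out the shift, and go above the drive.

```bash
cat >> h.py <<'E'
def rot(z,y):
    z=np.array(z)/np.linalg.norm(z);y=np.array(y)-np.dot(y,z)*z;y/=np.linalg.norm(y);return R.from_matrix(np.c_[np.cross(y,z),y,z])
def step(pos,Rt=None,frm=None):
    s=r.observe();R0=R.from_rotvec(s["tcp_rot"]);Rt=Rt or R0
    d=R0.inv().apply(np.array(pos)-s["tcp_pos"])*100;w=np.degrees((R0.inv()*Rt).as_rotvec())
    print("d cm",d.round(2),"rot deg",w.round(1),"| t",round(s["time"],2),"tcp",s["tcp_pos"].round(4),"F",np.round(s["force"],1),"w",round(s["width"],4),"ff",s["finger_force"])
a=np.radians(7.5);RACK=rot((0,0,-1),(np.cos(a),np.sin(a),0))
P=np.load("deck.npy");_m=deckR(P[2]).as_matrix();DECK=rot(-_m[:,2],_m[:,0])
E
python3 -c "
from h import *
step((.49,.229,.24),RACK)"
```

```text
d cm [-38.87 -24.85  -0.15] rot deg [-0.1  0.  63.5] | t 0.2 tcp [0.2035 0.5906 0.2382] F [-0.  -1.  -0.2] w 0.0879 ff 0.0
```

Request:
send_rows([
  {"dx": -38.9, "dy": -24.85, "dz": 0, "rz": 63.5, "hand": 5},
  {"dx": -38.9, "dy": -24.85, "dz": 0, "rz": 63.5, "hand": 5},
  {"dx": -38.9, "dy": -24.85, "dz": 0, "rz": 63.5, "hand": 5},
  {"dx": -38.9, "dy": -24.85, "dz": 0, "rz": 63.5, "hand": 5},
  {"dx": -38.9, "dy": -24.85, "dz": 0, "rz": 63.5, "hand": 5},
  {"dx": -38.9, "dy": -24.85, "dz": 0, "rz": 63.5, "hand": 5},
  {"dx": -38.9, "dy": -24.85, "dz": 0, "rz": 63.5, "hand": 5},
  {"dx": -38.9, "dy": -24.85, "dz": 0, "rz": 63.5, "hand": 5},
  {"dx": -38.9, "dy": -24.85, "dz": 0, "rz": 63.5, "hand": 5},
  {"dx": -38.9, "dy": -24.85, "dz": 0, "rz": 63.5, "hand": 5},
  {"dx": -38.9, "dy": -24.85, "dz": 0, "rz": 63.5, "hand": 5},
  {"dx": -38.9, "dy": -24.85, "dz": 0, "rz": 63.5, "hand": 5},
  {"dx": -38.9, "dy": -24.85, "dz": 0, "rz": 63.5, "hand": 5},
  {"dx": -38.9, "dy": -24.85, "dz": 0, "rz": 63.5, "hand": 5},
])

```text
schema error: expected keys rx, ry, rz, dx, dy, dz, hand
```

```bash
python3 -c "
from h import *
step((.49,.229,.10),RACK)"
```

```text
d cm [-38.86 -24.84  13.85] rot deg [-0.1  0.  63.5] | t 0.2 tcp [0.2035 0.5906 0.2382] F [-0.  -1.  -0.2] w 0.0879 ff 0.0
```

All seven keys are needed.

Request:
send_rows([
  {"rx": 0, "ry": 0, "rz": 63.5, "dx": -38.9, "dy": -24.85, "dz": 0, "hand": 5},
  {"rx": 0, "ry": 0, "rz": 63.5, "dx": -38.9, "dy": -24.85, "dz": 0, "hand": 5},
  {"rx": 0, "ry": 0, "rz": 63.5, "dx": -38.9, "dy": -24.85, "dz": 0, "hand": 5},
  {"rx": 0, "ry": 0, "rz": 63.5, "dx": -38.9, "dy": -24.85, "dz": 0, "hand": 5},
  {"rx": 0, "ry": 0, "rz": 63.5, "dx": -38.9, "dy": -24.85, "dz": 0, "hand": 5},
  {"rx": 0, "ry": 0, "rz": 63.5, "dx": -38.9, "dy": -24.85, "dz": 0, "hand": 5},
  {"rx": 0, "ry": 0, "rz": 63.5, "dx": -38.9, "dy": -24.85, "dz": 0, "hand": 5},
  {"rx": 0, "ry": 0, "rz": 63.5, "dx": -38.9, "dy": -24.85, "dz": 0, "hand": 5},
  {"rx": 0, "ry": 0, "rz": 63.5, "dx": -38.9, "dy": -24.85, "dz": 0, "hand": 5},
  {"rx": 0, "ry": 0, "rz": 63.5, "dx": -38.9, "dy": -24.85, "dz": 0, "hand": 5},
  {"rx": 0, "ry": 0, "rz": 63.5, "dx": -38.9, "dy": -24.85, "dz": 0, "hand": 5},
  {"rx": 0, "ry": 0, "rz": 63.5, "dx": -38.9, "dy": -24.85, "dz": 0, "hand": 5},
  {"rx": 0, "ry": 0, "rz": 63.5, "dx": -38.9, "dy": -24.85, "dz": 0, "hand": 5},
  {"rx": 0, "ry": 0, "rz": 63.5, "dx": -38.9, "dy": -24.85, "dz": 0, "hand": 5},
])

```text
time: 1.6
tcp_pos: [0.4892, 0.2312, 0.2387]
tcp_rot: [-2.067, -2.365, -0.0]
force: [-0.2, -0.2, -0.3]
width: 0.0499
finger_force: 0.0
```

```bash
python3 -c "
from h import *
step((.49,.229,.10),RACK)"
```

```text
d cm [-0.24  0.05 13.87] rot deg [-0.  -0.1  0.2] | t 1.6 tcp [0.4892 0.2312 0.2387] F [-0.2 -0.2 -0.3] w 0.0499 ff 0.0
```

Request:
send_rows([
  {"rx": 0, "ry": 0, "rz": 0, "dx": -0.2, "dy": 0.1, "dz": 4, "hand": 5},
  {"rx": 0, "ry": 0, "rz": 0, "dx": -0.2, "dy": 0.1, "dz": 8, "hand": 5},
  {"rx": 0, "ry": 0, "rz": 0, "dx": -0.2, "dy": 0.1, "dz": 12, "hand": 5},
  {"rx": 0, "ry": 0, "rz": 0, "dx": -0.2, "dy": 0.1, "dz": 14, "hand": 5},
  {"rx": 0, "ry": 0, "rz": 0, "dx": -0.2, "dy": 0.1, "dz": 16, "hand": 5},
  {"rx": 0, "ry": 0, "rz": 0, "dx": -0.2, "dy": 0.1, "dz": 18, "hand": 5},
  {"rx": 0, "ry": 0, "rz": 0, "dx": -0.2, "dy": 0.1, "dz": 19.5, "hand": 5},
  {"rx": 0, "ry": 0, "rz": 0, "dx": -0.2, "dy": 0.1, "dz": 19.5, "hand": 5},
  {"rx": 0, "ry": 0, "rz": 0, "dx": -0.2, "dy": 0.1, "dz": 19.5, "hand": 5},
])

```text
time: 2.5
tcp_pos: [0.4916, 0.2279, 0.0439]
tcp_rot: [-2.071, -2.362, -0.0]
force: [0.5, -0.3, 0.9]
width: 0.05
finger_force: 0.0
```

```bash
python3 - <<'E'
from h import *
step((.49,.229,.042),RACK)
s=r.grab_frame("side")[:,:,::-1];t=r.grab_frame("top")[:,:,::-1]
c=np.hstack([cv2.resize(np.ascontiguousarray(s[130:220,190:270]),None,fx=5,fy=5,interpolation=3),cv2.resize(np.ascontiguousarray(t[150:240,150:230]),None,fx=5,fy=5,interpolation=3)])
cv2.imwrite("pics/e.png",c)
E
```

```text
d cm [ 0.13 -0.14  0.19] rot deg [ 0. -0.  0.] | t 2.5 tcp [0.4916 0.2279 0.0439] F [ 0.5 -0.3  0.9] w 0.05 ff 0.0
```

View pics/e.png

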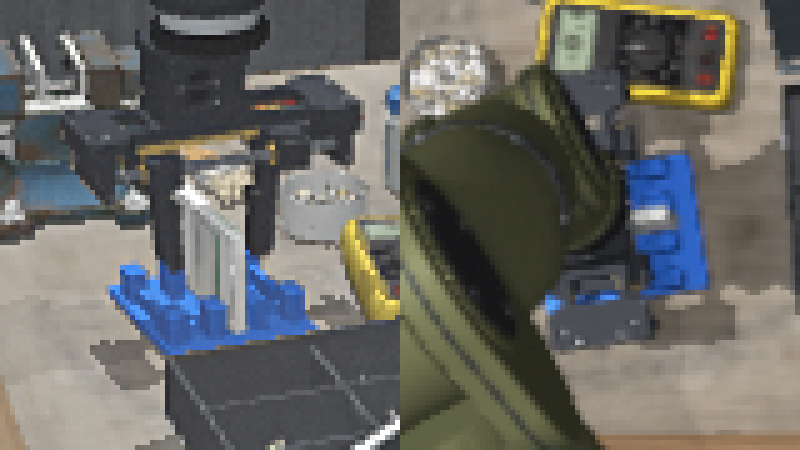

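The side view shows the fingers astride the drive at (185–240, 190–330), with the drive roughly central. I'll close on it.

Request:
send_rows([
  {"rx": 0, "ry": 0, "rz": 0, "dx": 0, "dy": 0, "dz": 0, "hand": 3},
  {"rx": 0, "ry": 0, "rz": 0, "dx": 0, "dy": 0, "dz": 0, "hand": 1.6},
  {"rx": 0, "ry": 0, "rz": 0, "dx": 0, "dy": 0, "dz": 0, "hand": 0.5},
  {"rx": 0, "ry": 0, "rz": 0, "dx": 0, "dy": 0, "dz": 0, "hand": 0.5},
  {"rx": 0, "ry": 0, "rz": 0, "dx": 0, "dy": 0, "dz": 0, "hand": 0.5},
  {"rx": 0, "ry": 0, "rz": 0, "dx": 0, "dy": 0, "dz": 0, "hand": 0.5},
  {"rx": 0, "ry": 0, "rz": 0, "dx": 0, "dy": 0, "dz": 0, "hand": 0.5},
], force=25)

```text
time: 3.3
tcp_pos: [0.4908, 0.2274, 0.0436]
tcp_rot: [-2.07, -2.362, 0.002]
force: [-2.3, -0.3, 1.7]
width: 0.0112
finger_force: 24.8
```

```bash
python3 - <<'E'
from h import *
step((.491,.228,.28),RACK)
E
```

```text
d cm [ 6.000e-02 -1.000e-02 -2.364e+01] rot deg [-0.1  0.   0. ] | t 3.3 tcp [0.4908 0.2274 0.0436] F [-2.3 -0.3  1.7] w 0.0112 ff 24.78057335712947
```

Request:
send_rows([
  {"rx": 0, "ry": 0, "rz": 0, "dx": 0, "dy": 0, "dz": -0.5, "hand": 0.5},
  {"rx": 0, "ry": 0, "rz": 0, "dx": 0, "dy": 0, "dz": -1.5, "hand": 0.5},
  {"rx": 0, "ry": 0, "rz": 0, "dx": 0, "dy": 0, "dz": -3, "hand": 0.5},
  {"rx": 0, "ry": 0, "rz": 0, "dx": 0, "dy": 0, "dz": -6, "hand": 0.5},
  {"rx": 0, "ry": 0, "rz": 0, "dx": 0, "dy": 0, "dz": -10, "hand": 0.5},
  {"rx": 0, "ry": 0, "rz": 0, "dx": 0, "dy": 0, "dz": -14, "hand": 0.5},
  {"rx": 0, "ry": 0, "rz": 0, "dx": 0, "dy": 0, "dz": -18, "hand": 0.5},
  {"rx": 0, "ry": 0, "rz": 0, "dx": 0, "dy": 0, "dz": -22, "hand": 0.5},
  {"rx": 0, "ry": 0, "rz": 0, "dx": 0, "dy": 0, "dz": -25, "hand": 0.5},
  {"rx": 0, "ry": 0, "rz": 0, "dx": 0, "dy": 0, "dz": -25, "hand": 0.5},
])

```text
time: 4.3
tcp_pos: [0.4945, 0.2284, 0.2989]
tcp_rot: [2.07, 2.358, 0.016]
force: [0.8, 0.0, -1.4]
width: 0.0112
finger_force: 24.8
```

```bash
python3 - <<'E'
from h import *
q=deck(P,(0,0,.08))[0];print(q)
step(q+[0,.0,.0],DECK)
E
```

```text
[ 0.46236239 -0.24682569  0.20853216]
d cm [-46.74  -9.43   8.76] rot deg [-34.1  -6.   17.9] | t 4.3 tcp [0.4945 0.2284 0.2989] F [ 0.8  0.  -1.4] w 0.0112 ff 24.818623812461738
```

Request:
send_rows([
  {"rx": 0, "ry": 0, "rz": 0, "dx": -2, "dy": -0.5, "dz": 0, "hand": 0.5},
  {"rx": -2, "ry": 0, "rz": 1, "dx": -6, "dy": -1.5, "dz": 0, "hand": 0.5},
  {"rx": -5, "ry": -1, "rz": 3, "dx": -10, "dy": -3, "dz": 0, "hand": 0.5},
  {"rx": -9, "ry": -2, "rz": 5, "dx": -14, "dy": -4, "dz": 0, "hand": 0.5},
  {"rx": -13, "ry": -2.5, "rz": 7, "dx": -18, "dy": -5, "dz": 0, "hand": 0.5},
  {"rx": -17, "ry": -3, "rz": 9, "dx": -22, "dy": -6, "dz": 0.5, "hand": 0.5},
  {"rx": -21, "ry": -3.5, "rz": 11, "dx": -26, "dy": -7, "dz": 1, "hand": 0.5},
  {"rx": -25, "ry": -4, "rz": 13, "dx": -30, "dy": -8.5, "dz": 1.5, "hand": 0.5},
  {"rx": -29, "ry": -5, "rz": 15, "dx": -34, "dy": -10, "dz": 2, "hand": 0.5},
  {"rx": -32, "ry": -5.5, "rz": 17, "dx": -38, "dy": -11, "dz": 2.5, "hand": 0.5},
  {"rx": -34.1, "ry": -6, "rz": 17.9, "dx": -42, "dy": -12.5, "dz": 3, "hand": 0.5},
  {"rx": -34.1, "ry": -6, "rz": 17.9, "dx": -44.5, "dy": -13.2, "dz": 3, "hand": 0.5},
  {"rx": -34.1, "ry": -6, "rz": 17.9, "dx": -45.5, "dy": -13.2, "dz": 3, "hand": 0.5},
  {"rx": -34.1, "ry": -6, "rz": 17.9, "dx": -45.5, "dy": -13.2, "dz": 3, "hand": 0.5},
  {"rx": -34.1, "ry": -6, "rz": 17.9, "dx": -45.5, "dy": -13.2, "dz": 3, "hand": 0.5},
])

```text
time: 5.8
tcp_pos: [0.3942, -0.1643, 0.2454]
tcp_rot: [2.111, 1.829, 0.297]
force: [0.1, -0.7, -1.3]
width: 0.0109
finger_force: 25.0
```

```bash
cat > look.py <<'E'
from h import *
import sys
s=r.grab_frame("side")[:,:,::-1];t=r.grab_frame("top")[:,:,::-1]
c=np.hstack([cv2.resize(np.ascontiguousarray(s[150:300,240:373]),None,fx=3,fy=4,interpolation=3),cv2.resize(np.ascontiguousarray(t[128:248,290:390]),None,fx=4,fy=5,interpolation=3)])
cv2.imwrite(sys.argv[1],c)
E
python3 - <<'E'
from h import *
s=r.observe();print(((s["tcp_pos"]-deck(P,(0,0,0))[0])@deckR(P[2]).as_matrix()).round(4))
step(deck(P,(0,0,.03))[0],DECK)
E
```

```text
[-0.0467  0.0678  0.1577]
d cm [-6.76  6.94 11.7 ] rot deg [-12.6   1.8   3.6] | t 5.8 tcp [ 0.3942 -0.1643  0.2454] F [ 0.1 -0.7 -1.3] w 0.0109 ff 24.98123703058809
```

```bash
python3 - <<'E'
from h import *
step(deck(P,(0,0,.09))[0],DECK);print(r.observe()["joints"].round(2))
E
```

```text
d cm [-6.91  5.63  5.85] rot deg [-12.6   1.8   3.6] | t 5.8 tcp [ 0.3942 -0.1643  0.2454] F [ 0.1 -0.7 -1.3] w 0.0109 ff 24.98123703058809
[ 0.71  0.39 -0.6   2.46  1.77  0.26 -1.67]
```

Request:
send_rows([
  {"rx": -3, "ry": 0.5, "rz": 1, "dx": -2, "dy": 1.6, "dz": 1.5, "hand": 0.5},
  {"rx": -6, "ry": 1, "rz": 2, "dx": -4, "dy": 3.2, "dz": 3, "hand": 0.5},
  {"rx": -9, "ry": 1.5, "rz": 3, "dx": -6, "dy": 4.6, "dz": 4.5, "hand": 0.5},
  {"rx": -12.6, "ry": 1.8, "rz": 3.6, "dx": -6.9, "dy": 5.6, "dz": 5.8, "hand": 0.5},
  {"rx": -12.6, "ry": 1.8, "rz": 3.6, "dx": -6.9, "dy": 5.6, "dz": 5.8, "hand": 0.5},
  {"rx": -12.6, "ry": 1.8, "rz": 3.6, "dx": -6.9, "dy": 5.6, "dz": 5.8, "hand": 0.5},
  {"rx": -12.6, "ry": 1.8, "rz": 3.6, "dx": -6.9, "dy": 5.6, "dz": 5.8, "hand": 0.5},
  {"rx": -12.6, "ry": 1.8, "rz": 3.6, "dx": -6.9, "dy": 5.6, "dz": 5.8, "hand": 0.5},
])

```text
time: 6.6
tcp_pos: [0.4573, -0.2446, 0.2186]
tcp_rot: [2.02, 1.667, 0.522]
force: [0.0, 0.1, -0.9]
width: 0.0112
finger_force: 25.0
```

```bash
python3 - <<'E'
from h import *
s=r.observe();print(((s["tcp_pos"]-deck(P,(0,0,0))[0])@deckR(P[2]).as_matrix()).round(4),s["joints"].round(2))
step(deck(P,(0,0,.09))[0],DECK)
E
```

```text
[0.0014 0.0012 0.0914] [ 1.09  0.67 -0.93  2.43  2.34  0.54 -2.03]
d cm [-0.12 -0.14  0.14] rot deg [0.  0.1 0.3] | t 6.6 tcp [ 0.4573 -0.2446  0.2186] F [ 0.   0.1 -0.9] w 0.0112 ff 24.980457723140717
```

```bash
cat > look.py <<'E'
from h import *
import sys
def show(name,lines):   # lines: deck-frame polylines with colour
    o=[]
    for n,(x,y,w,h) in(("side",(240,150,100,140)),("top",(290,128,100,120))):
        k=min(400/w,560/h);im=cv2.resize(np.ascontiguousarray(r.grab_frame(n)[y:y+h,x:x+w,::-1]),None,fx=k,fy=k,interpolation=3)
        for L,c in lines: cv2.polylines(im,[((proj(n,deck(P,L))-[x,y]+.5)*k-.5).round().astype(int)],True,c,1)
        o.append(np.vstack([im,np.zeros((600-im.shape[0],im.shape[1],3),np.uint8)]))
    cv2.imwrite(name,np.hstack(o))
E
python3 - <<'E'
from look import *
s=r.observe();d=((s["tcp_pos"]-deck(P,(0,0,0))[0])@deckR(P[2]).as_matrix())
b=d[2]-.0356
show("pics/f.png",[([(d[0],y,z) for y,z in((d[1]-.05,b),(d[1]+.05,b),(d[1]+.05,b+.07),(d[1]-.05,b+.07))],(0,0,255)),([(.06,.059,0),(.06,-.059,0),(-.06,-.059,0),(-.06,.059,0)],(0,255,0))])
E
```

```text
(no output)
```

View pics/f.png

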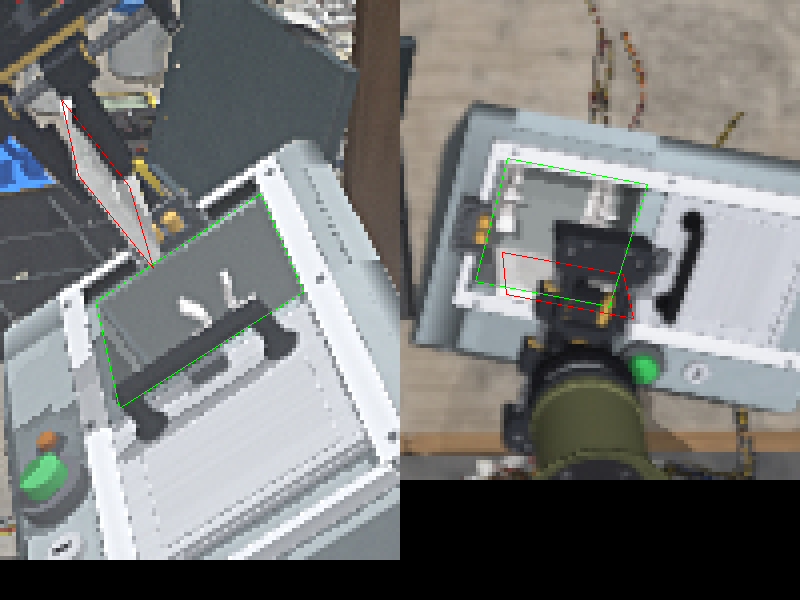

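Side view: the drive is outlined well by the predicted red frame, above the mouth (green). Top view: its left end at (497,255) is a few mm further left than predicted, well within the mouth's room. Lowering to just over the guides.

Request:
send_rows([
  {"rx": 0, "ry": 0, "rz": 0.3, "dx": -0.2, "dy": -0.1, "dz": 1.5, "hand": 0.5},
  {"rx": 0, "ry": 0, "rz": 0.3, "dx": -0.3, "dy": -0.14, "dz": 3, "hand": 0.5},
  {"rx": 0, "ry": 0, "rz": 0.3, "dx": -0.3, "dy": -0.14, "dz": 4.5, "hand": 0.5},
  {"rx": 0, "ry": 0, "rz": 0.3, "dx": -0.3, "dy": -0.14, "dz": 6, "hand": 0.5},
  {"rx": 0, "ry": 0, "rz": 0.3, "dx": -0.3, "dy": -0.14, "dz": 7, "hand": 0.5},
  {"rx": 0, "ry": 0, "rz": 0.3, "dx": -0.3, "dy": -0.14, "dz": 7, "hand": 0.5},
  {"rx": 0, "ry": 0, "rz": 0.3, "dx": -0.3, "dy": -0.14, "dz": 7, "hand": 0.5},
  {"rx": 0, "ry": 0, "rz": 0.3, "dx": -0.3, "dy": -0.14, "dz": 7, "hand": 0.5},
])

```text
time: 7.5
tcp_pos: [0.4945, -0.256, 0.1601]
tcp_rot: [2.027, 1.66, 0.524]
force: [-0.8, -0.5, -0.9]
width: 0.011
finger_force: 25.0
```

```bash
cat > st.py <<'E'
from h import *
s=r.observe();m=deckR(P[2]).as_matrix();print("deck tcp",((s["tcp_pos"]-deck(P,(0,0,0))[0])@m).round(4),"F deck",(s["force"]@m).round(1),"torque deck",(s["ft_torque"]@m).round(2),s["joints"].round(2),s["time"],s["width"])
E
python3 st.py;python3 -c "
from h import *
step(deck(P,(0,-.002,-.0384))[0],DECK)"
```

```text
deck tcp [-0.0005 -0.0028  0.0212] F deck [-1.  -0.7 -0.3] torque deck [-0.04  0.72  0.08] [ 1.02  0.85 -0.9   2.38  2.4   0.67 -2.03] 7.5 0.011013913018241235
d cm [0.09 0.05 5.96] rot deg [ 0.   0.1 -0.2] | t 7.5 tcp [ 0.4945 -0.256   0.1601] F [-0.8 -0.5 -0.9] w 0.011 ff 24.980405210517347
```

Lower in small steps, stopping short of the seat.

Request:
send_rows([
  {"rx": 0, "ry": 0, "rz": 0, "dx": 0.1, "dy": 0.05, "dz": 0.7, "hand": 0.5},
  {"rx": 0, "ry": 0, "rz": 0, "dx": 0.1, "dy": 0.05, "dz": 1.4, "hand": 0.5},
  {"rx": 0, "ry": 0, "rz": 0, "dx": 0.1, "dy": 0.05, "dz": 2.1, "hand": 0.5},
  {"rx": 0, "ry": 0, "rz": 0, "dx": 0.1, "dy": 0.05, "dz": 2.5, "hand": 0.5},
  {"rx": 0, "ry": 0, "rz": 0, "dx": 0.1, "dy": 0.05, "dz": 2.8, "hand": 0.5},
  {"rx": 0, "ry": 0, "rz": 0, "dx": 0.1, "dy": 0.05, "dz": 2.8, "hand": 0.5},
  {"rx": 0, "ry": 0, "rz": 0, "dx": 0.1, "dy": 0.05, "dz": 2.8, "hand": 0.5},
])

```text
time: 8.2
tcp_pos: [0.511, -0.2582, 0.1368]
tcp_rot: [2.028, 1.66, 0.525]
force: [-0.4, 0.5, -1.0]
width: 0.0109
finger_force: 25.0
```

```bash
python3 st.py
```

```text
deck tcp [-0.0003 -0.0018 -0.0074] F deck [-1.   0.4 -0.5] torque deck [-0.12  0.71  0.04] [ 1.    0.91 -0.88  2.34  2.42  0.7  -2.03] 8.2 0.01090496385728875
```

Request:
send_rows([
  {"rx": 0, "ry": 0, "rz": 0, "dx": 0, "dy": 0, "dz": 0.6, "hand": 0.5},
  {"rx": 0, "ry": 0, "rz": 0, "dx": 0, "dy": 0, "dz": 1.2, "hand": 0.5},
  {"rx": 0, "ry": 0, "rz": 0, "dx": 0, "dy": 0, "dz": 1.8, "hand": 0.5},
  {"rx": 0, "ry": 0, "rz": 0, "dx": 0, "dy": 0, "dz": 2.3, "hand": 0.5},
  {"rx": 0, "ry": 0, "rz": 0, "dx": 0, "dy": 0, "dz": 2.6, "hand": 0.5},
  {"rx": 0, "ry": 0, "rz": 0, "dx": 0, "dy": 0, "dz": 2.6, "hand": 0.5},
  {"rx": 0, "ry": 0, "rz": 0, "dx": 0, "dy": 0, "dz": 2.6, "hand": 0.5},
])

```text
time: 8.9
tcp_pos: [0.5256, -0.2612, 0.1155]
tcp_rot: [2.028, 1.66, 0.525]
force: [-0.3, -0.1, -1.9]
width: 0.011
finger_force: 25.0
```

```bash
python3 st.py
```

```text
deck tcp [-0.0002 -0.0018 -0.0334] F deck [-1.3 -0.1 -1.4] torque deck [-0.13  0.73  0.05] [ 0.98  0.97 -0.87  2.31  2.44  0.73 -2.02] 8.9 0.010984639295004815
```

Request:
send_rows([
  {"rx": 0, "ry": 0, "rz": 0, "dx": 0, "dy": 0, "dz": 0.15, "hand": 0.5},
  {"rx": 0, "ry": 0, "rz": 0, "dx": 0, "dy": 0, "dz": 0.3, "hand": 0.5},
  {"rx": 0, "ry": 0, "rz": 0, "dx": 0, "dy": 0, "dz": 0.4, "hand": 0.5},
  {"rx": 0, "ry": 0, "rz": 0, "dx": 0, "dy": 0, "dz": 0.45, "hand": 0.5},
  {"rx": 0, "ry": 0, "rz": 0, "dx": 0, "dy": 0, "dz": 0.45, "hand": 0.5},
  {"rx": 0, "ry": 0, "rz": 0, "dx": 0, "dy": 0, "dz": 0.45, "hand": 0.5},
])

```text
time: 9.5
tcp_pos: [0.5281, -0.2619, 0.112]
tcp_rot: [2.027, 1.66, 0.524]
force: [-2.2, -1.2, 2.0]
width: 0.0111
finger_force: 25.0
```

```bash
python3 st.py
```

```text
deck tcp [-0.0002 -0.002  -0.0377] F deck [-0.4 -1.6  2.8] torque deck [-0.22  0.69  0.08] [ 0.97  0.98 -0.86  2.31  2.44  0.73 -2.02] 9.5 0.011139068541342419
```

Request:
send_rows([
  {"rx": 0, "ry": 0, "rz": 0, "dx": 0, "dy": 0, "dz": 0.05, "hand": 0.5},
  {"rx": 0, "ry": 0, "rz": 0, "dx": 0, "dy": 0, "dz": 0.1, "hand": 0.5},
  {"rx": 0, "ry": 0, "rz": 0, "dx": 0, "dy": 0, "dz": 0.1, "hand": 0.5},
  {"rx": 0, "ry": 0, "rz": 0, "dx": 0, "dy": 0, "dz": 0.1, "hand": 0.5},
])

```text
time: 9.9
tcp_pos: [0.5281, -0.2619, 0.112]
tcp_rot: [2.026, 1.66, 0.524]
force: [-9.0, 0.2, 12.9]
width: 0.0113
finger_force: 25.0
```

```bash
python3 st.py
```

```text
deck tcp [-0.0002 -0.002  -0.0377] F deck [ 0.1 -1.6 15.7] torque deck [-0.35  0.61 -0.01] [ 0.97  0.98 -0.87  2.31  2.44  0.73 -2.02] 9.9 0.011253387587986056
```

It is seated: no further motion, and the force rises. Relax the press, open gently, withdraw.

Request:
send_rows([
  {"rx": 0, "ry": 0, "rz": 0, "dx": 0, "dy": 0, "dz": -0.1, "hand": 0.5},
  {"rx": 0, "ry": 0, "rz": 0, "dx": 0, "dy": 0, "dz": -0.1, "hand": 0.5},
  {"rx": 0, "ry": 0, "rz": 0, "dx": 0, "dy": 0, "dz": -0.1, "hand": 1.6},
  {"rx": 0, "ry": 0, "rz": 0, "dx": 0, "dy": 0, "dz": -0.1, "hand": 2.4},
  {"rx": 0, "ry": 0, "rz": 0, "dx": 0, "dy": 0, "dz": -0.1, "hand": 3},
  {"rx": 0, "ry": 0, "rz": 0, "dx": 0, "dy": 0, "dz": -0.1, "hand": 3},
  {"rx": 0, "ry": 0, "rz": 0, "dx": 0, "dy": 0, "dz": -1, "hand": 3},
  {"rx": 0, "ry": 0, "rz": 0, "dx": 0, "dy": 0, "dz": -3, "hand": 3},
  {"rx": 0, "ry": 0, "rz": 0, "dx": 0, "dy": 0, "dz": -6, "hand": 3},
  {"rx": 0, "ry": 0, "rz": 0, "dx": 0, "dy": 0, "dz": -9, "hand": 3},
  {"rx": 0, "ry": 0, "rz": 0, "dx": 0, "dy": 0, "dz": -12, "hand": 3},
  {"rx": 0, "ry": 0, "rz": 0, "dx": 0, "dy": 0, "dz": -14, "hand": 1},
  {"rx": 0, "ry": 0, "rz": 0, "dx": 0, "dy": 0, "dz": -14, "hand": 0},
  {"rx": 0, "ry": 0, "rz": 0, "dx": 0, "dy": 0, "dz": -14, "hand": 0},
])

```text
time: 11.3
tcp_pos: [0.4501, -0.2466, 0.2261]
tcp_rot: [2.027, 1.659, 0.524]
force: [-0.3, 0.3, -0.0]
width: 0.0084
finger_force: 0.0
```

```bash
python3 st.py; python3 - <<'E'
from look import *
b=-.074
show("pics/g.png",[([(x,y,b+.07) for x,y in((-.0055,-.052),(-.0055,.048),(.0055,.048),(.0055,-.052))],(0,0,255))])
E
```

```text
deck tcp [ 0.0002 -0.0022  0.1013] F deck [-0.3  0.3  0.2] torque deck [-0.06  0.6   0.06] [ 1.11  0.65 -0.94  2.43  2.34  0.52 -2.03] 11.3 0.008371102594802757
```

View pics/g.png

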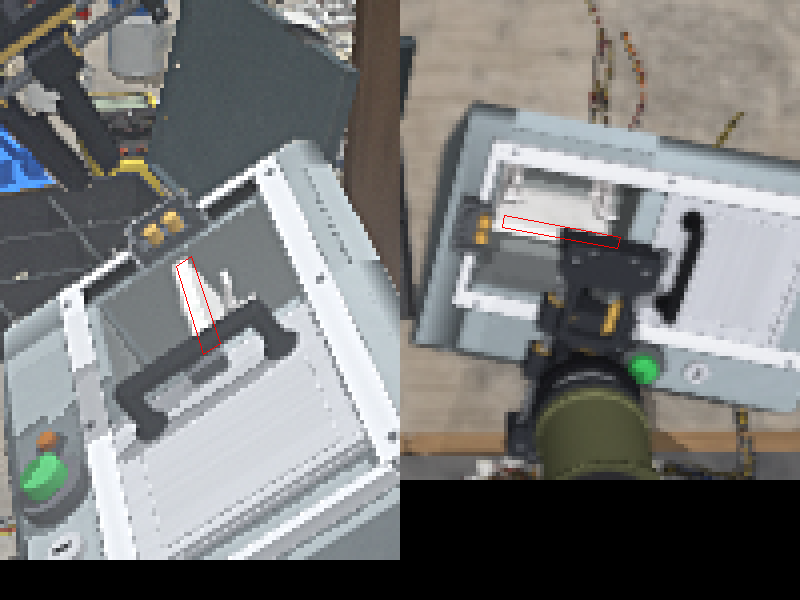

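The drive stands in the cradle. Its upper edge lies on the predicted red outline, at about (200,305) in the side view and (560,232) in the top view. Next, move behind the handle with closed fingers.

Request:
send_rows([
  {"rx": 0, "ry": 0, "rz": 0, "dx": -3, "dy": 0, "dz": 0, "hand": 0},
  {"rx": 0, "ry": 0, "rz": 0, "dx": -7, "dy": 0, "dz": 0, "hand": 0},
  {"rx": 0, "ry": 0, "rz": 0, "dx": -11, "dy": 0, "dz": 0, "hand": 0},
  {"rx": 0, "ry": 0, "rz": 0, "dx": -13.8, "dy": 0, "dz": 0, "hand": 0},
  {"rx": 0, "ry": 0, "rz": 0, "dx": -13.8, "dy": 0, "dz": 0, "hand": 0},
  {"rx": 0, "ry": 0, "rz": 0, "dx": -13.8, "dy": 0, "dz": 0, "hand": 0},
  {"rx": 0, "ry": 0, "rz": 0, "dx": -13.8, "dy": 0, "dz": 0, "hand": 0},
  {"rx": 0, "ry": 0, "rz": 0, "dx": -13.8, "dy": 0, "dz": 0, "hand": 0},
])

```text
time: 12.2
tcp_pos: [0.4233, -0.3796, 0.2253]
tcp_rot: [2.026, 1.663, 0.527]
force: [0.5, -0.6, -0.1]
width: 0.0005
finger_force: 0.0
```

```bash
python3 st.py
```

```text
deck tcp [-0.0007 -0.1378  0.1009] F deck [ 0.4 -0.4 -0.4] torque deck [-0.08  0.55  0.01] [ 1.33  0.67 -0.76  2.22  2.44  0.16 -1.81] 12.2 0.0005121083042328218
```

Request:
send_rows([
  {"rx": 0, "ry": 0, "rz": 0, "dx": 0, "dy": 0, "dz": 2, "hand": 0},
  {"rx": 0, "ry": 0, "rz": 0, "dx": 0, "dy": 0, "dz": 4, "hand": 0},
  {"rx": 0, "ry": 0, "rz": 0, "dx": 0, "dy": 0, "dz": 5.5, "hand": 0},
  {"rx": 0, "ry": 0, "rz": 0, "dx": 0, "dy": 0, "dz": 7, "hand": 0},
  {"rx": 0, "ry": 0, "rz": 0, "dx": 0, "dy": 0, "dz": 8, "hand": 0},
  {"rx": 0, "ry": 0, "rz": 0, "dx": 0, "dy": 0, "dz": 8, "hand": 0},
  {"rx": 0, "ry": 0, "rz": 0, "dx": 0, "dy": 0, "dz": 8, "hand": 0},
  {"rx": 0, "ry": 0, "rz": 0, "dx": 0, "dy": 0, "dz": 8, "hand": 0},
])

```text
time: 13.0
tcp_pos: [0.4676, -0.3904, 0.1606]
tcp_rot: [2.027, 1.66, 0.524]
force: [-0.1, 0.1, 0.2]
width: 0.0003
finger_force: 0.0
```

```bash
python3 st.py
```

```text
deck tcp [-0.0005 -0.1398  0.0218] F deck [0.  0.1 0.2] torque deck [-0.07  0.57  0.04] [ 1.25  0.84 -0.76  2.17  2.47  0.31 -1.81] 13.0 0.00031707963489874
```

Request:
send_rows([
  {"rx": 0, "ry": 0, "rz": 0, "dx": 0.4, "dy": 0, "dz": 0, "hand": 0},
  {"rx": 0, "ry": 0, "rz": 0, "dx": 0.8, "dy": 0, "dz": 0, "hand": 0},
  {"rx": 0, "ry": 0, "rz": 0, "dx": 1.2, "dy": 0, "dz": 0, "hand": 0},
  {"rx": 0, "ry": 0, "rz": 0, "dx": 1.5, "dy": 0, "dz": 0, "hand": 0},
  {"rx": 0, "ry": 0, "rz": 0, "dx": 1.8, "dy": 0, "dz": 0, "hand": 0},
  {"rx": 0, "ry": 0, "rz": 0, "dx": 2.1, "dy": 0, "dz": 0, "hand": 0},
  {"rx": 0, "ry": 0, "rz": 0, "dx": 2.4, "dy": 0, "dz": 0, "hand": 0},
  {"rx": 0, "ry": 0, "rz": 0, "dx": 2.8, "dy": 0, "dz": 0, "hand": 0},
  {"rx": 0, "ry": 0, "rz": 0, "dx": 3.2, "dy": 0, "dz": 0, "hand": 0},
  {"rx": 0, "ry": 0, "rz": 0, "dx": 3.6, "dy": 0, "dz": 0, "hand": 0},
  {"rx": 0, "ry": 0, "rz": 0, "dx": 4, "dy": 0, "dz": 0, "hand": 0},
])

```text
time: 14.1
tcp_pos: [0.4757, -0.3511, 0.1601]
tcp_rot: [2.028, 1.66, 0.524]
force: [-0.6, -2.6, 0.1]
width: 0.0005
finger_force: 1.2
```

```bash
python3 st.py
```

```text
deck tcp [-0.0006 -0.0997  0.0213] F deck [ 0.  -2.7  0.1] torque deck [-0.56  0.65  0.15] [ 1.2   0.84 -0.81  2.24  2.45  0.42 -1.86] 14.1 0.00047592054321023944
```

Request:
send_rows([
  {"rx": 0, "ry": 0, "rz": 0, "dx": 0.5, "dy": 0, "dz": 0, "hand": 0},
  {"rx": 0, "ry": 0, "rz": 0, "dx": 1, "dy": 0, "dz": 0, "hand": 0},
  {"rx": 0, "ry": 0, "rz": 0, "dx": 1.5, "dy": 0, "dz": 0, "hand": 0},
  {"rx": 0, "ry": 0, "rz": 0, "dx": 2, "dy": 0, "dz": 0, "hand": 0},
  {"rx": 0, "ry": 0, "rz": 0, "dx": 2.5, "dy": 0, "dz": 0, "hand": 0},
  {"rx": 0, "ry": 0, "rz": 0, "dx": 3, "dy": 0, "dz": 0, "hand": 0},
  {"rx": 0, "ry": 0, "rz": 0, "dx": 3.5, "dy": 0, "dz": 0, "hand": 0},
  {"rx": 0, "ry": 0, "rz": 0, "dx": 4, "dy": 0, "dz": 0, "hand": 0},
  {"rx": 0, "ry": 0, "rz": 0, "dx": 4.5, "dy": 0, "dz": 0, "hand": 0},
  {"rx": 0, "ry": 0, "rz": 0, "dx": 5, "dy": 0, "dz": 0, "hand": 0},
  {"rx": 0, "ry": 0, "rz": 0, "dx": 5.5, "dy": 0, "dz": 0, "hand": 0},
  {"rx": 0, "ry": 0, "rz": 0, "dx": 6, "dy": 0, "dz": 0, "hand": 0},
  {"rx": 0, "ry": 0, "rz": 0, "dx": 6.5, "dy": 0, "dz": 0, "hand": 0},
  {"rx": 0, "ry": 0, "rz": 0, "dx": 7, "dy": 0, "dz": 0, "hand": 0},
  {"rx": 0, "ry": 0, "rz": 0, "dx": 7.5, "dy": 0, "dz": 0, "hand": 0},
  {"rx": 0, "ry": 0, "rz": 0, "dx": 8, "dy": 0, "dz": 0, "hand": 0},
  {"rx": 0, "ry": 0, "rz": 0, "dx": 8.4, "dy": 0, "dz": 0, "hand": 0},
  {"rx": 0, "ry": 0, "rz": 0, "dx": 8.8, "dy": 0, "dz": 0, "hand": 0},
  {"rx": 0, "ry": 0, "rz": 0, "dx": 9.1, "dy": 0, "dz": 0, "hand": 0},
])

```text
time: 16.0
tcp_pos: [0.4938, -0.2614, 0.1602]
tcp_rot: [2.027, 1.661, 0.525]
force: [-1.4, -1.5, -0.0]
width: 0.001
finger_force: 1.0
```

```bash
python3 st.py
```

```text
deck tcp [-0.0002 -0.0082  0.0211] F deck [-0.9 -1.7  0.6] torque deck [-0.46  0.92  0.1 ] [ 1.04  0.85 -0.91  2.37  2.39  0.66 -2.01] 16.0 0.001002314488416479
```

Request:
send_rows([
  {"rx": 0, "ry": 0, "rz": 0, "dx": 0.2, "dy": 0, "dz": 0, "hand": 0},
  {"rx": 0, "ry": 0, "rz": 0, "dx": 0.4, "dy": 0, "dz": 0, "hand": 0},
  {"rx": 0, "ry": 0, "rz": 0, "dx": 0.6, "dy": 0, "dz": 0, "hand": 0},
  {"rx": 0, "ry": 0, "rz": 0, "dx": 0.8, "dy": 0, "dz": 0, "hand": 0},
  {"rx": 0, "ry": 0, "rz": 0, "dx": 1, "dy": 0, "dz": 0, "hand": 0},
  {"rx": 0, "ry": 0, "rz": 0, "dx": 1.2, "dy": 0, "dz": 0, "hand": 0},
  {"rx": 0, "ry": 0, "rz": 0, "dx": 1.4, "dy": 0, "dz": 0, "hand": 0},
  {"rx": 0, "ry": 0, "rz": 0, "dx": 1.6, "dy": 0, "dz": 0, "hand": 0},
  {"rx": 0, "ry": 0, "rz": 0, "dx": 1.8, "dy": 0, "dz": 0, "hand": 0},
  {"rx": 0, "ry": 0, "rz": 0, "dx": 2, "dy": 0, "dz": 0, "hand": 0},
])

```text
time: 17.0
tcp_pos: [0.4974, -0.2432, 0.1602]
tcp_rot: [2.028, 1.658, 0.522]
force: [-3.0, -5.7, 1.0]
width: 0.0003
finger_force: 3.1
```

```bash
python3 st.py
```

```text
deck tcp [-0.0001  0.0103  0.0211] F deck [-1.  -6.1  1.9] torque deck [-1.32  0.84  0.07] [ 1.    0.86 -0.92  2.39  2.37  0.71 -2.04] 17.0 0.0002684131192848752
```

Request:
send_rows([
  {"rx": 0, "ry": 0, "rz": 0, "dx": 0.1, "dy": 0, "dz": 0, "hand": 0},
  {"rx": 0, "ry": 0, "rz": 0, "dx": 0.2, "dy": 0, "dz": 0, "hand": 0},
  {"rx": 0, "ry": 0, "rz": 0, "dx": 0.3, "dy": 0, "dz": 0, "hand": 0},
  {"rx": 0, "ry": 0, "rz": 0, "dx": 0.4, "dy": 0, "dz": 0, "hand": 0},
  {"rx": 0, "ry": 0, "rz": 0, "dx": 0.5, "dy": 0, "dz": 0, "hand": 0},
  {"rx": 0, "ry": 0, "rz": 0, "dx": 0.6, "dy": 0, "dz": 0, "hand": 0},
  {"rx": 0, "ry": 0, "rz": 0, "dx": 0.7, "dy": 0, "dz": 0, "hand": 0},
])

```text
time: 17.7
tcp_pos: [0.4975, -0.2425, 0.1602]
tcp_rot: [2.031, 1.645, 0.51]
force: [-9.4, -15.1, 7.2]
width: 0.0006
finger_force: 8.0
```

```bash
python3 st.py
```

```text
deck tcp [-0.0002  0.0111  0.0211] F deck [ -1.  -16.6   9.6] torque deck [-3.22  0.83  0.11] [ 0.99  0.86 -0.92  2.4   2.36  0.73 -2.05] 17.7 0.0005863934601535123
```

```bash
python3 - <<'E'
from look import *
y=.0
show("pics/h.png",[([(.04,.04,.034),(-.04,.04,.034)],(255,0,255)),([(.06,.059,0),(.06,-.059,0),(-.06,-.059,0),(-.06,.059,0)],(0,255,0))])
E
```

```text
(no output)
```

View pics/h.png

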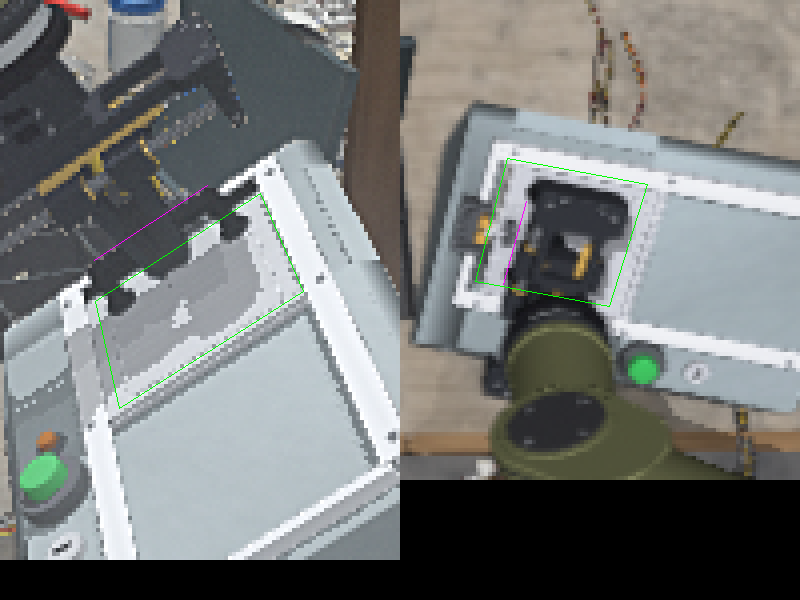

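The picture leaves the handle about 2 px right of its shut position. It is unclear whether the cover is home or stuck where the catch begins. My views are used up, so I'll find the cover's edges from intensity profiles along deck y, now and before the push.

```bash
cat > prof.py <<'E'
from h import *
from scipy.ndimage import map_coordinates
def prof(im,n,ys,xs,z):
    q=proj(n,deck(P,[(x,y,z) for y in ys for x in xs]));g=cv2.cvtColor(np.ascontiguousarray(im),cv2.COLOR_BGR2GRAY).astype(float)
    return map_coordinates(g,[q[:,1],q[:,0]],order=1).reshape(len(ys),-1).mean(1).round().astype(int)
if __name__=="__main__":
    ys=np.arange(-.12,-.04,.003);ys0=np.arange(-.26,-.19,.003);yl=np.arange(-.1,-.05,.003)
    for n in("side","top"):
        im=r.grab_frame(n)[:,:,::-1];cv2.imwrite(f"pics/now_{n}.png",im);i0=cv2.imread(f"pics/{n}_raw.png")
        print(n,"now trailing",dict(zip((ys*1e3).round().astype(int).tolist(),prof(im,n,ys,np.linspace(-.05,.05,30),.007).tolist())))
        print(n,"start trailing",dict(zip((ys0*1e3).round().astype(int).tolist(),prof(i0,n,ys0,np.linspace(-.05,.05,30),.007).tolist())))
        print(n,"start leading",dict(zip((yl*1e3).round().astype(int).tolist(),prof(i0,n,yl,np.r_[-.055:-.045:5j,.045:.055:5j],.007).tolist())))
E
python3 prof.py; python3 st.py; python3 -c "
from h import *
s=r.observe();print(np.degrees((DECK.inv()*R.from_rotvec(s['tcp_rot'])).as_rotvec()))"
```

```text
side now trailing {-120: 195, -117: 195, -114: 195, -111: 195, -108: 195, -105: 195, -102: 196, -99: 197, -96: 200, -93: 187, -90: 147, -87: 132, -84: 149, -81: 169, -78: 161, -75: 176, -72: 218, -69: 208, -66: 206, -63: 218, -60: 215, -57: 206, -54: 202, -51: 190, -48: 176, -45: 167, -42: 165}
side start trailing {-260: 127, -257: 133, -254: 190, -251: 188, -248: 154, -245: 155, -242: 169, -239: 164, -236: 173, -233: 234, -230: 240, -227: 202, -224: 187, -221: 186, -218: 146, -215: 130, -212: 156, -209: 172, -206: 159, -203: 214, -200: 218, -197: 192, -194: 212, -191: 215}
side start leading {-100: 139, -97: 154, -94: 175, -91: 181, -88: 177, -85: 174, -82: 167, -79: 150, -76: 145, -73: 132, -70: 105, -67: 96, -64: 97, -61: 98, -58: 99, -55: 98, -52: 98}
top now trailing {-120: 175, -117: 175, -114: 175, -111: 176, -108: 176, -105: 177, -102: 177, -99: 177, -96: 177, -93: 178, -90: 178, -87: 178, -84: 179, -81: 177, -78: 179, -75: 194, -72: 202, -69: 192, -66: 206, -63: 210, -60: 207, -57: 199, -54: 186, -51: 167, -48: 134, -45: 105, -42: 85}
top start trailing {-260: 149, -257: 150, -254: 151, -251: 151, -248: 151, -245: 148, -242: 148, -239: 171, -236: 204, -233: 223, -230: 188, -227: 134, -224: 151, -221: 163, -218: 164, -215: 164, -212: 164, -209: 169, -206: 187, -203: 196, -200: 184, -197: 194, -194: 203, -191: 206}
top start leading {-100: 111, -97: 133, -94: 172, -91: 201, -88: 206, -85: 206, -82: 206, -79: 194, -76: 167, -73: 165, -70: 175, -67: 175, -64: 175, -61: 173, -58: 156, -55: 118, -52: 87}
deck tcp [-0.0002  0.0111  0.0211] F deck [ -0.5 -14.    8.3] torque deck [-2.91  0.86  0.09] [ 0.99  0.86 -0.92  2.4   2.36  0.73 -2.05] 17.9 0.0004550297681059977
[-0.05796567 -0.95506898  0.50445288]
```

```bash
python3 - <<'E'
from prof import *
A=lambda u,v:((u+.5)/6-.5+288,(v+.5)/6-.5+148)
B=lambda u,v:((u+.5)/4-.5+240,(v+.5)/4-.5+180)
def tri(a,b):
    s=least_squares(lambda X:np.r_[proj("top",X)[0]-a,proj("side",X)[0]-b],[.45,-.3,.15]);return ((s.x-deck(P,(0,0,0))[0])@deckR(P[2]).as_matrix()).round(4),s.fun.round(1)
print("roller far",tri(A(140,214),B(172,99)),"roller near",tri(A(135,237),B(152,112)))
print("box near-left?",tri(A(93,250),B(130,128)))
print("strike on cover",tri(A(400,271),B(207,247)))
# frame left inner edge and cover leading edge along y, at free x bands, start and now
yl=np.arange(.03,.1,.003)
for n in("side","top"):
    for lab,f in(("start",f"pics/{n}_raw.png"),("now",f"pics/now_{n}.png")):
        for b in((-.058,-.045),(.03,.058)):
            print(n,lab,b,dict(zip((yl*1e3).round().astype(int).tolist(),prof(cv2.imread(f),n,yl,np.linspace(*b,6),.007).tolist())))
E
```

```text
roller far (array([0.0067, 0.0651, 0.0154]), array([ 0.1, -0.5, -0.4,  0.1])) roller near (array([-0.0078,  0.0646,  0.0157]), array([ 0.1, -0.5, -0.4,  0.1]))
box near-left? (array([-0.0278,  0.0845,  0.0043]), array([ 0. , -0.2, -0.1,  0. ]))
strike on cover (array([-0.0021, -0.0855,  0.0089]), array([ 0.1, -0.4, -0.2,  0. ]))
side start (-0.058, -0.045) {30: 135, 33: 132, 36: 135, 39: 138, 42: 149, 45: 153, 48: 134, 51: 99, 54: 73, 57: 63, 60: 60, 63: 58, 66: 76, 69: 130, 72: 203, 75: 244, 78: 223, 81: 153, 84: 100, 87: 79, 90: 81, 93: 81, 96: 81, 99: 81}
side start (0.03, 0.058) {30: 117, 33: 116, 36: 119, 39: 129, 42: 156, 45: 163, 48: 136, 51: 92, 54: 64, 57: 58, 60: 55, 63: 52, 66: 66, 69: 124, 72: 200, 75: 244, 78: 242, 81: 180, 84: 113, 87: 84, 90: 79, 93: 82, 96: 84, 99: 84}
side now (-0.058, -0.045) {30: 142, 33: 144, 36: 151, 39: 162, 42: 161, 45: 155, 48: 131, 51: 93, 54: 70, 57: 62, 60: 61, 63: 62, 66: 65, 69: 76, 72: 88, 75: 82, 78: 76, 81: 68, 84: 65, 87: 74, 90: 90, 93: 87, 96: 83, 99: 82}
side now (0.03, 0.058) {30: 120, 33: 125, 36: 150, 39: 165, 42: 171, 45: 168, 
[... 408 characters left out ...]
, 0.058) {30: 130, 33: 126, 36: 130, 39: 135, 42: 146, 45: 169, 48: 190, 51: 172, 54: 147, 57: 148, 60: 148, 63: 139, 66: 177, 69: 225, 72: 218, 75: 161, 78: 135, 81: 139, 84: 139, 87: 140, 90: 145, 93: 151, 96: 139, 99: 91}
top now (-0.058, -0.045) {30: 47, 33: 91, 36: 153, 39: 189, 42: 198, 45: 199, 48: 198, 51: 184, 54: 140, 57: 107, 60: 100, 63: 108, 66: 166, 69: 224, 72: 218, 75: 152, 78: 114, 81: 125, 84: 134, 87: 143, 90: 152, 93: 159, 96: 147, 99: 97}
top now (0.03, 0.058) {30: 85, 33: 107, 36: 156, 39: 199, 42: 209, 45: 208, 48: 208, 51: 197, 54: 162, 57: 146, 60: 148, 63: 141, 66: 181, 69: 228, 72: 221, 75: 164, 78: 138, 81: 142, 84: 142, 87: 143, 90: 148, 93: 154, 96: 142, 99: 93}
```

The gap is clear. The cover's leading edge is at y ≈ 0.053 and the frame at ≈ 0.065, so about 12 mm remain and the cover sits at the start of the roller catch. My push also bears down on the bar (Fz 8–10 N). I'll take off that downward load and push on in small steps.

Request:
send_rows([
  {"rx": 0, "ry": 0, "rz": 0, "dx": 0, "dy": 0, "dz": -0.05, "hand": 0},
  {"rx": 0, "ry": 0, "rz": 0, "dx": 0, "dy": 0, "dz": -0.1, "hand": 0},
  {"rx": 0, "ry": 0, "rz": 0, "dx": 0, "dy": 0, "dz": -0.1, "hand": 0},
])

```text
time: 18.2
tcp_pos: [0.4974, -0.2425, 0.1604]
tcp_rot: [2.033, 1.645, 0.511]
force: [-2.4, -12.4, -2.4]
width: 0.0002
finger_force: 6.7
```

```bash
python3 st.py
```

```text
deck tcp [-0.0002  0.011   0.0213] F deck [ -1.3 -12.6  -2. ] torque deck [-2.78  0.96  0.15] [ 0.99  0.86 -0.92  2.39  2.36  0.73 -2.05] 18.2 0.00022508850950478002
```

Request:
send_rows([
  {"rx": 0, "ry": 0, "rz": 0, "dx": 0.1, "dy": 0, "dz": 0, "hand": 0},
  {"rx": 0, "ry": 0, "rz": 0, "dx": 0.2, "dy": 0, "dz": 0, "hand": 0},
  {"rx": 0, "ry": 0, "rz": 0, "dx": 0.2, "dy": 0, "dz": 0, "hand": 0},
])

```text
time: 18.5
tcp_pos: [0.4976, -0.2411, 0.1604]
tcp_rot: [2.033, 1.644, 0.509]
force: [-2.0, -11.9, -2.2]
width: 0.0006
finger_force: 6.6
```

```bash
python3 st.py
```

```text
deck tcp [-0.0002  0.0124  0.0213] F deck [ -1.  -12.1  -2. ] torque deck [-2.79  0.94  0.13] [ 0.98  0.86 -0.92  2.4   2.36  0.74 -2.06] 18.5 0.0005725071886731453
```

Request:
send_rows([
  {"rx": 0, "ry": 0, "rz": 0, "dx": 0.1, "dy": 0, "dz": 0, "hand": 0},
  {"rx": 0, "ry": 0, "rz": 0, "dx": 0.2, "dy": 0, "dz": 0, "hand": 0},
  {"rx": 0, "ry": 0, "rz": 0, "dx": 0.3, "dy": 0, "dz": 0, "hand": 0},
  {"rx": 0, "ry": 0, "rz": 0, "dx": 0.3, "dy": 0, "dz": 0, "hand": 0},
])

```text
time: 18.9
tcp_pos: [0.4998, -0.2304, 0.1612]
tcp_rot: [2.027, 1.66, 0.525]
force: [-0.5, -3.8, -2.4]
width: 0.0006
finger_force: 1.9
```

```bash
python3 st.py
```

```text
deck tcp [0.0003 0.0234 0.022 ] F deck [-1.2 -3.8 -2.1] torque deck [-0.86  0.76  0.12] [ 0.97  0.86 -0.93  2.4   2.36  0.74 -2.06] 18.9 0.0005555272795535167
```

It has passed the catch. A light push will confirm that it is home, then I'll measure.

Request:
send_rows([
  {"rx": 0, "ry": 0, "rz": 0, "dx": 0.1, "dy": 0, "dz": 0, "hand": 0},
  {"rx": 0, "ry": 0, "rz": 0, "dx": 0.2, "dy": 0, "dz": 0, "hand": 0},
  {"rx": 0, "ry": 0, "rz": 0, "dx": 0.2, "dy": 0, "dz": 0, "hand": 0},
])

```text
time: 19.2
tcp_pos: [0.4997, -0.2304, 0.1612]
tcp_rot: [2.028, 1.656, 0.521]
force: [-2.1, -6.1, -0.5]
width: 0.0007
finger_force: 3.2
```

```bash
python3 st.py; python3 - <<'E'
from prof import *
n="top";im=r.grab_frame(n)[:,:,::-1]
for lab,ys,b in(("lead",np.arange(.045,.085,.003),(.03,.058)),("trail",np.arange(-.1,-.04,.003),(-.05,.05))):
    print(lab,dict(zip((ys*1e3).round().astype(int).tolist(),prof(im,n,ys,np.linspace(*b,12),.007).tolist())))
E
```

```text
deck tcp [0.0003 0.0234 0.022 ] F deck [-1.1 -6.4  0.1] torque deck [-1.41  0.65  0.12] [ 0.97  0.86 -0.93  2.4   2.36  0.74 -2.06] 19.2 0.0007416147073875275
lead {45: 103, 48: 146, 51: 187, 54: 207, 57: 209, 60: 207, 63: 190, 66: 192, 69: 229, 72: 221, 75: 163, 78: 138, 81: 142, 84: 142}
trail {-100: 177, -97: 177, -94: 177, -91: 178, -88: 178, -85: 179, -82: 179, -79: 179, -76: 179, -73: 179, -70: 178, -67: 175, -64: 181, -61: 200, -58: 194, -55: 196, -52: 204, -49: 205, -46: 197, -43: 188}
```

The leading edge now meets the frame with no dark gap, and a light push (6 N) moves nothing. The cover is home. Withdraw from the handle and go over the button.

Request:
send_rows([
  {"rx": 0, "ry": 0, "rz": 0, "dx": -0.7, "dy": 0, "dz": 0, "hand": 0},
  {"rx": 0, "ry": 0, "rz": 0, "dx": -1.6, "dy": 0, "dz": 0, "hand": 0},
  {"rx": 0, "ry": 0, "rz": 0, "dx": -2.2, "dy": 0, "dz": 0, "hand": 0},
  {"rx": 0, "ry": 0, "rz": 0, "dx": -2.2, "dy": 0, "dz": -2, "hand": 0},
  {"rx": 0, "ry": 0, "rz": 0, "dx": -2.5, "dy": 0, "dz": -5, "hand": 0},
  {"rx": 0, "ry": 0, "rz": 0, "dx": -4, "dy": -1, "dz": -6, "hand": 0},
  {"rx": 0, "ry": 0, "rz": 0, "dx": -7, "dy": -3, "dz": -6, "hand": 0},
  {"rx": 0, "ry": 0, "rz": 0, "dx": -10, "dy": -6, "dz": -6, "hand": 0},
  {"rx": 0, "ry": 0, "rz": 0, "dx": -12.3, "dy": -9, "dz": -6, "hand": 0},
  {"rx": 0, "ry": 0, "rz": 0, "dx": -12.3, "dy": -10.4, "dz": -6, "hand": 0},
  {"rx": 0, "ry": 0, "rz": 0, "dx": -12.3, "dy": -10.4, "dz": -6, "hand": 0},
  {"rx": 0, "ry": 0, "rz": 0, "dx": -12.3, "dy": -10.4, "dz": -6, "hand": 0},
  {"rx": 0, "ry": 0, "rz": 0, "dx": -12.3, "dy": -10.4, "dz": -6, "hand": 0},
])

```text
time: 20.55
tcp_pos: [0.3599, -0.3254, 0.1514]
tcp_rot: [2.024, 1.661, 0.526]
force: [0.4, -0.8, 0.2]
width: 0.0006
finger_force: 0.0
```

```bash
python3 st.py;python3 -c "
from h import *
step(deck(P,(-.104,-.1,.03))[0],DECK)"
```

```text
deck tcp [-0.1027 -0.0969  0.0821] F deck [ 0.6 -0.7 -0.2] torque deck [-0.09  0.58  0.03] [ 1.42  0.88 -0.93  2.51  2.62  0.61 -1.92] 20.55 0.0005637619883943004
d cm [-0.3  -0.15  5.21] rot deg [ 0.1  0.1 -0.1] | t 20.55 tcp [ 0.3599 -0.3254  0.1514] F [ 0.4 -0.8  0.2] w 0.0006 ff 0.0
```

Request:
send_rows([
  {"rx": 0, "ry": 0, "rz": 0, "dx": -0.3, "dy": -0.15, "dz": 1.5, "hand": 0},
  {"rx": 0, "ry": 0, "rz": 0, "dx": -0.3, "dy": -0.15, "dz": 3, "hand": 0},
  {"rx": 0, "ry": 0, "rz": 0, "dx": -0.3, "dy": -0.15, "dz": 4.2, "hand": 0},
  {"rx": 0, "ry": 0, "rz": 0, "dx": -0.3, "dy": -0.15, "dz": 5, "hand": 0},
  {"rx": 0, "ry": 0, "rz": 0, "dx": -0.3, "dy": -0.15, "dz": 5.6, "hand": 0},
  {"rx": 0, "ry": 0, "rz": 0, "dx": -0.3, "dy": -0.15, "dz": 6, "hand": 0},
  {"rx": 0, "ry": 0, "rz": 0, "dx": -0.3, "dy": -0.15, "dz": 6.2, "hand": 0},
  {"rx": 0, "ry": 0, "rz": 0, "dx": -0.3, "dy": -0.15, "dz": 6.4, "hand": 0},
  {"rx": 0, "ry": 0, "rz": 0, "dx": -0.3, "dy": -0.15, "dz": 6.4, "hand": 0},
])

```text
time: 21.45
tcp_pos: [0.3927, -0.3352, 0.0975]
tcp_rot: [2.026, 1.66, 0.525]
force: [-0.3, 0.2, 5.1]
width: 0.0006
finger_force: 2.0
```

```bash
python3 st.py
```

```text
deck tcp [-0.1057 -0.1002  0.0185] F deck [2.7 0.1 4.4] torque deck [0.08 0.27 0.03] [ 1.34  1.03 -0.89  2.45  2.65  0.7  -1.9 ] 21.45 0.0006272396504757946
```

Contact with 4.4 N; press further in small steps.

Request:
send_rows([
  {"rx": 0, "ry": 0, "rz": 0, "dx": 0, "dy": 0, "dz": 0.2, "hand": 0},
  {"rx": 0, "ry": 0, "rz": 0, "dx": 0, "dy": 0, "dz": 0.4, "hand": 0},
  {"rx": 0, "ry": 0, "rz": 0, "dx": 0, "dy": 0, "dz": 0.5, "hand": 0},
  {"rx": 0, "ry": 0, "rz": 0, "dx": 0, "dy": 0, "dz": 0.5, "hand": 0},
  {"rx": 0, "ry": 0, "rz": 0, "dx": 0, "dy": 0, "dz": 0.5, "hand": 0},
])

```text
time: 21.95
tcp_pos: [0.3938, -0.3353, 0.0958]
tcp_rot: [2.022, 1.662, 0.523]
force: [-20.2, 1.2, 35.6]
width: 0.0004
finger_force: 20.3
```

```bash
python3 st.py
```

```text
deck tcp [-0.1057 -0.1001  0.0165] F deck [ 4.  -2.7 40.7] torque deck [-0.55 -0.4   0.01] [ 1.34  1.03 -0.89  2.45  2.65  0.71 -1.9 ] 21.95 0.0003880093557543129
```

It has bottomed at 40 N, with the contact centred on the button. Backing off in steps should show the button's spring travel and prove that it went in.

Request:
send_rows([
  {"rx": 0, "ry": 0, "rz": 0, "dx": 0, "dy": 0, "dz": -0.35, "hand": 0},
  {"rx": 0, "ry": 0, "rz": 0, "dx": 0, "dy": 0, "dz": -0.4, "hand": 0},
  {"rx": 0, "ry": 0, "rz": 0, "dx": 0, "dy": 0, "dz": -0.4, "hand": 0},
])

```text
time: 22.25
tcp_pos: [0.3932, -0.3353, 0.0968]
tcp_rot: [2.026, 1.661, 0.525]
force: [-0.5, 1.4, 5.8]
width: 0.0004
finger_force: 2.3
```

```bash
python3 st.py
```

```text
deck tcp [-0.1057 -0.1002  0.0176] F deck [2.7 1.3 5.1] torque deck [0.29 0.19 0.11] [ 1.34  1.03 -0.89  2.45  2.65  0.71 -1.9 ] 22.25 0.00036995643980150474
```

Request:
send_rows([
  {"rx": 0, "ry": 0, "rz": 0, "dx": 0, "dy": 0, "dz": -0.2, "hand": 0},
  {"rx": 0, "ry": 0, "rz": 0, "dx": 0, "dy": 0, "dz": -0.2, "hand": 0},
])

```text
time: 22.45
tcp_pos: [0.392, -0.3352, 0.0981]
tcp_rot: [2.027, 1.66, 0.525]
force: [-1.0, 0.5, 4.2]
width: 0.0007
finger_force: 1.8
```

```bash
python3 st.py
```

```text
deck tcp [-0.1059 -0.1003  0.0193] F deck [1.6 0.3 4. ] torque deck [0.26 0.18 0.08] [ 1.34  1.03 -0.89  2.45  2.64  0.7  -1.9 ] 22.45 0.0006855338447394774
```

Request:
send_rows([
  {"rx": 0, "ry": 0, "rz": 0, "dx": 0, "dy": 0, "dz": -0.2, "hand": 0},
  {"rx": 0, "ry": 0, "rz": 0, "dx": 0, "dy": 0, "dz": -0.2, "hand": 0},
])

```text
time: 22.65
tcp_pos: [0.3906, -0.3352, 0.0995]
tcp_rot: [2.028, 1.66, 0.524]
force: [-0.5, 0.9, 2.9]
width: 0.0003
finger_force: 1.2
```

```bash
python3 st.py
```

```text
deck tcp [-0.1062 -0.1006  0.0212] F deck [1.1 0.8 2.8] torque deck [0.19 0.33 0.01] [ 1.35  1.02 -0.89  2.45  2.64  0.7  -1.9 ] 22.65 0.0003263701075898962
```

The button spring shows clearly: 5.1, 4.0 and 2.8 N over 3.6 mm, so it was fully in. Withdraw and check the cover.

Request:
send_rows([
  {"rx": 0, "ry": 0, "rz": 0, "dx": 0, "dy": 0, "dz": -1, "hand": 0},
  {"rx": 0, "ry": 0, "rz": 0, "dx": 0, "dy": 0, "dz": -3, "hand": 0},
  {"rx": 0, "ry": 0, "rz": 0, "dx": 0, "dy": 0, "dz": -6, "hand": 0},
  {"rx": 0, "ry": 0, "rz": 0, "dx": 0, "dy": 0, "dz": -7, "hand": 0},
  {"rx": 0, "ry": 0, "rz": 0, "dx": 0, "dy": 0, "dz": -7, "hand": 0},
  {"rx": 0, "ry": 0, "rz": 0, "dx": 0, "dy": 0, "dz": -7, "hand": 0},
])

```text
time: 23.25
tcp_pos: [0.3516, -0.3281, 0.1567]
tcp_rot: [2.028, 1.658, 0.523]
force: [0.3, 0.1, -0.8]
width: 0.0005
finger_force: 0.0
```

```bash
python3 st.py; python3 - <<'E'
from prof import *
n="top";im=r.grab_frame(n)[:,:,::-1]
for lab,ys,b in(("lead",np.arange(.045,.085,.003),(.03,.058)),("trail",np.arange(-.1,-.04,.003),(-.0,.05))):
    print(lab,dict(zip((ys*1e3).round().astype(int).tolist(),prof(im,n,ys,np.linspace(*b,12),.007).tolist())))
E
```

```text
deck tcp [-0.1058 -0.1012  0.0909] F deck [-0.3  0.1 -0.9] torque deck [-0.07  0.63  0.05] [ 1.44  0.86 -0.93  2.51  2.62  0.58 -1.92] 23.25 0.0005034510630744949
lead {45: 115, 48: 147, 51: 184, 54: 204, 57: 206, 60: 204, 63: 187, 66: 189, 69: 226, 72: 218, 75: 161, 78: 136, 81: 140, 84: 140}
trail {-100: 178, -97: 178, -94: 178, -91: 178, -88: 179, -85: 179, -82: 179, -79: 179, -76: 179, -73: 179, -70: 179, -67: 176, -64: 180, -61: 195, -58: 189, -55: 193, -52: 203, -49: 206, -46: 208, -43: 207}
```

The cover is still shut and the arm is clear. Handing in.

```bash
python3 -c "
from cell import r
print(r.finish_job())"
```

```text
the job is handed in; nothing more can be done
None
```

The job is handed in at about 23 s: the drive is seated in the cradle, the cover is home against the frame, and the green button was pressed fully in; the cover jumped its last ~11 mm through the roller catch rather than easing home, and I did not measure the bystanders again at the end.

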